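Sieve the oiled nuts out of the screw-in fuses and into their jar

ROBOT

A 6-joint arm with a two-finger parallel gripper is mounted at the origin on the work surface. World frame = base frame: x ahead of the robot, y to its left, z up, the work surface at z = 0. Lengths are in m, angles in degrees, forces in N, time in s.
With the tool pointing down it reaches from about 0.3 to 0.75 m from the base axis. Payload 8.5 kg.
Tool frame: the origin (TCP) lies at the very end of the fingers, on their centre line; the grasp point (between the pads) lies 19 mm behind it; z points along the fingers, y is the line along which they close (so a half turn about z gives the same grasp; the last joint's range is limited). The gripper opens to 85 mm and grips with 20 to 120 N. Pads are 22 mm wide; open, the fingers measure 114 mm over their backs; the gripper's body (76 mm by 85 mm) begins 54 mm behind the grasp point. The pads swing forward as they close: fully open they stand 13 mm farther back than shut.
Start: joints at [50.69, 21.807, 74.336, -0, 83.858, -12.336], TCP at [0.249, 0.49, 0.231] pointing down, gripper open.
Joint ranges: [-178.18, 178.18], [-50.72, 133.34], [12.68, 142.11], [-81.47, 261.47], [9.98, 163.14], [-165.26, 165.26]. Speed limits (degrees/s): [136.94, 136.94, 180, 180, 180, 180].

INTERFACE

Orientations are given as a 3x3 rotation matrix whose columns are the frame's x, y, z axes.
In Python, from rig import env, optics, spotter gives the robot as it stands.
- The arm moves only by the shell command python3 -m crank 'ROWS' [FORCE]. ROWS is JSON, one flat list of numbers, 5 for each row, row after row: the finger opening in cm, from 0 to 8.54, then the shift along the tool's x, y, z in cm, then the turn about the tool's z in rad. A call has exactly 8 rows; each row shifts and turns the commanded pose from where the row before left it, along the tool's axes as they then stand; what a row does not reach is not made up. A row lasts 1/12 s, in which the tool goes at most 41.7 mm and 7.16 degrees, less where a joint would pass 70% of its speed; a pose out of reach is approached as far as the arm can. A call is refused whole if a number of a shift passes 4.17 or a number of a turn 0.125, either way. A call with a gripper value outside its range is refused whole. The fingers move at their own pace and stop on an object; FORCE is the grip in N (left out, the last holds). Time passes only in rows, so rows that do not move let the fingers close, or fill a call up. It gives the time, the measured TCP pose, the force, the opening and the grip force at its end, in the units of the state.
- env.observe(): the state, without advancing time (a new reading comes with each control period).
- optics.get_image(name): name is "scene" or "top"; returns a dict with "color" (400x640x3 uint8, red, green, blue), "intrinsics" (3x3 intrinsics, pixels), "pose" (4x4, takes a point from camera to world coordinates). Camera axes: x right, y up, looking along -z (the intrinsics and any distortion apply to the point x, -y, -z); pixel columns grow to the right and rows downward; lengths in m; the calibration is good to about 2 mm. A picture is of the moment at which its call begins. There is no depth.
- env.close_job(): hands the job in; it is judged then, once.
Trained networks look in a picture, given as the dict that the camera call returned (one of the last four; its "shot" number tells which), for a name from the list of things; names that differ only in an ending like _2 or _b are one class to them, and where a whole thing is asked for, a point or a joint stands for the part that bears it (a point fixed in the world has none). Each returns a list of dicts, best first, with "score" (0 to 1); they miss things now and then, are a little off and sometimes report something else, mostly with a low value. They report only what shows in the picture. A call takes as long as a camera call.
- spotter.look_for(picture, query): "at" ([column, row] as shares, 0 to 1, of the picture: columns of its width, rows of its height, amid what is visible of it).
The state is a dict: "time_s": time; "q": joint angles; "qvel": joint speeds; "joint_efforts": joint torques, N m; "position": TCP position; "tool_rot": TCP orientation; "ft_force": force on the tool from outside, world axes, zero at the start; "wrist_torque": the same for the moment, N m; "grip_width": finger opening in m; "gripper_force": force on a finger pad.
Only numpy, scipy, OpenCV 4.12 (cv2) and the standard library are available. Lean on these libraries where they do the work, as an engineer would, in place of code of your own. Each camera call takes 0.05 s, during which the arm holds its last target. There are 200 camera calls.

TASK

The fuse drawer was tipped out: steel nuts lie among the grey screw-in fuses in the perforated aluminium sieve, and stray fuses stand on the bench. Put the stray fuses in the sieve with the others, set the orange funnel squarely in the neck of the glass jar, then hold the sieve by its handle just above the funnel and shake it side to side until every nut has fallen through into the jar and only fuses are left in it. Set the sieve with all its fuses back down flat on the black mat, stand the funnel upright on the bench again, and close the jar with its cork stopper pushed fully home; any nut that strays belongs in the jar too, the jar must stay standing, and the other things on the bench are left alone.

Things in the scene. Friction and masses are not known exactly. Their poses are not given: they have to be found in the camera images.
- sieve: Open aluminium box sieve, 350 g. Origin: centre of underside; x along its length, z up. 164 x 125 x 36 mm, walls and floor 4 mm, inside 156 x 117. 4 x 3 square holes of 29 mm, centred at x = -58.5, -19.5, 19.5, 58.5, y = -39, 0, 39 mm; lands between them 10 mm wide (at x = -39, 0, 39; y = -19.5, 19.5 mm), border 5 mm. Up to four fuses fit, one standing in each corner. Starts on the mat.
- sieve_handle (a point): Middle of the sieve's fixed handle bar (red there), 86 mm above the underside. The bar runs the length of the sieve (its x) above the middle line on two end posts; 12 mm wide, 20 mm high (76 to 96 mm above the underside). Lift the sieve by its middle.
- mat: Black rubber mat fixed to the bench, 240 (x) x 200 (y) x 3 mm. Origin: centre of its underside, on the bench.
- jar: Wide-mouth glass jar, loose, 750 g, 90 mm high: 114 mm in diameter up to 58 mm, then narrowing; neck 84 mm outside, 76 mm clear inside, from 72 mm up to the rim; bottom 6 mm thick. Origin: centre of its underside; z up.
- jar_mouth (a point): Centre of the jar's rim, 90 mm above its underside.
- funnel: Orange funnel, 160 g, 98 mm high, standing on its spout. Origin: centre of the spout's lower end; z up. Spout 59 mm outside at its end, 66 mm at 32 mm up, bore 52 mm; then a cone to 210 mm at 88 mm, and an upright rim, 203 mm inside. Seated, the spout is in the jar's neck and the cone rests on the jar's rim, its origin about 54 mm above the jar's underside.
- funnel_fin (a point): Grip point in the funnel's flat side fin, 122 mm from the funnel's axis along the funnel's x and 83 mm above the spout's end. The fin is 10 mm thick (along the funnel's y), reaches from 98 to 138 mm from the axis and from 64 to 98 mm up, its top flush with the rim.
- funnel_mouth (a point): Centre of the funnel's rim plane, 98 mm above the spout's end.
- stopper: Cork stopper, 90 g, standing on its plug. Origin: centre of the plug's lower end; z up. Plug tapers from 56 mm diameter to 69 mm at 24 mm up; then a flange 92 mm in diameter, 8 mm thick; on top a round wooden knob 34 mm in diameter from 32 to 66 mm up. Fully home, the flange lies on the jar's rim (origin 66 mm above the jar's underside).
- fuse0: Screw-in fuse, 75 g, 62 mm long; stands in a corner of the sieve (x = 54, y = 35 mm there). Origin: its middle; z along its axis towards the brass tip. Grey cap 46 mm in diameter from z = -31 to -3 mm (it stands on this), white body 38 mm in diameter from -3 to 27 mm, brass tip 16 mm in diameter to 31 mm. Too large for the sieve's holes.
- fuse1: Screw-in fuse, 75 g, 62 mm long; a stray standing on the bench; may be absent. Origin: its middle; z along its axis towards the brass tip. Grey cap 46 mm in diameter from z = -31 to -3 mm (it stands on this), white body 38 mm in diameter from -3 to 27 mm, brass tip 16 mm in diameter to 31 mm. Too large for the sieve's holes.
- fuse2: Screw-in fuse, 75 g, 62 mm long; a stray standing on the bench; may be absent. Origin: its middle; z along its axis towards the brass tip. Grey cap 46 mm in diameter from z = -31 to -3 mm (it stands on this), white body 38 mm in diameter from -3 to 27 mm, brass tip 16 mm in diameter to 31 mm. Too large for the sieve's holes.
- fuse3: Screw-in fuse, 75 g, 62 mm long; a stray standing on the bench; may be absent. Origin: its middle; z along its axis towards the brass tip. Grey cap 46 mm in diameter from z = -31 to -3 mm (it stands on this), white body 38 mm in diameter from -3 to 27 mm, brass tip 16 mm in diameter to 31 mm. Too large for the sieve's holes.
- nut0: Hexagonal steel nut, 19 mm across flats, 22 mm across corners, 10 mm thick, 18 g; may be absent. Origin: its middle; z its axis. Lies flat on a land of the sieve's floor at the start. Oiled, friction about 0.2: slides once the sieve is accelerated at over 1.7 to 2.3 m/s2, and drops through when its middle is over a hole.
- nut1: Hexagonal steel nut, 19 mm across flats, 22 mm across corners, 10 mm thick, 18 g; may be absent. Origin: its middle; z its axis. Lies flat on a land of the sieve's floor at the start. Oiled, friction about 0.2: slides once the sieve is accelerated at over 1.7 to 2.3 m/s2, and drops through when its middle is over a hole.
- nut2: Hexagonal steel nut, 19 mm across flats, 22 mm across corners, 10 mm thick, 18 g; may be absent. Origin: its middle; z its axis. Lies flat on a land of the sieve's floor at the start. Oiled, friction about 0.2: slides once the sieve is accelerated at over 1.7 to 2.3 m/s2, and drops through when its middle is over a hole.
- nut3: Hexagonal steel nut, 19 mm across flats, 22 mm across corners, 10 mm thick, 18 g; may be absent. Origin: its middle; z its axis. Lies flat on a land of the sieve's floor at the start. Oiled, friction about 0.2: slides once the sieve is accelerated at over 1.7 to 2.3 m/s2, and drops through when its middle is over a hole.
- nut4: Hexagonal steel nut, 19 mm across flats, 22 mm across corners, 10 mm thick, 18 g; may be absent. Origin: its middle; z its axis. Lies flat on a land of the sieve's floor at the start. Oiled, friction about 0.2: slides once the sieve is accelerated at over 1.7 to 2.3 m/s2, and drops through when its middle is over a hole.
- nut5: Hexagonal steel nut, 19 mm across flats, 22 mm across corners, 10 mm thick, 18 g; may be absent. Origin: its middle; z its axis. Lies flat on a land of the sieve's floor at the start. Oiled, friction about 0.2: slides once the sieve is accelerated at over 1.7 to 2.3 m/s2, and drops through when its middle is over a hole.
- torch: Bystander: stainless torch, 165 mm long, 48 mm head, lying. Origin: under its middle.
- tester: Bystander: blue plastic tester, 150 x 45 x 28 mm. Origin: centre of its underside.
- screwdriver: Bystander: yellow-handled screwdriver, 190 mm, lying.
- carton: Bystander: upright bulb carton, 66 x 66 x 115 mm. Origin: centre of its underside.

How it is judged:
By the outcome, as a careful person would: the job done as asked, in the order asked, and still so for the second after the job is handed in, with the robot touching nothing.
Of nut0, nut1, nut2, nut3, nut4, nut5 only 3 to 6 are there at a start; the rules pass over those that are not, and their reading is None.
Of fuse1, fuse2, fuse3 only 1 to 3 are there at a start; the rules pass over those that are not, and their reading is None.
At some moment in a run one of stopper, fuse1, fuse2, fuse3 may be knocked a few centimetres aside while the robot is not near it.
It also fails if it takes over 208 s, if anything falls off the work surface, if the arm or the gripper's body presses on something with over 40 N, if the wrist force passes 120 N, or if a joint passes its speed limit or range.

## Working session

There is one attempt and no reset: what is moved stays moved. The work goes in short steps, Python scripts to look and compute and a shell command to move; the robot and the scene stay as the last step left them, time stands still between calls to the robot, and variables do not carry over. Pictures are saved under pics/ and viewed, at most 14 in all, crops included, and the job is handed in when it is done.

```bash
ls; mkdir -p pics; cat > h.py <<'E'
import numpy as np, cv2
from rig import env, optics, spotter
def pic(name): return optics.get_image(name)
def ray(p,uv):
    K=np.array(p['intrinsics']);T=np.array(p['pose'])
    d=np.array([(uv[0]-K[0,2])/K[0,0],-(uv[1]-K[1,2])/K[1,1],-1.])
    return T[:3,3],T[:3,:3]@d
def at_z(p,uv,z):
    o,d=ray(p,uv); return o+d*(z-o[2])/d[2]
def proj(p,X):
    K=np.array(p['intrinsics']);T=np.array(p['pose'])
    c=T[:3,:3].T@(np.array(X)-T[:3,3]); return np.array([K[0,0]*c[0]/-c[2]+K[0,2],K[1,1]*-c[1]/-c[2]+K[1,2]])
def tri(p1,u1,p2,u2):
    o1,d1=ray(p1,u1);o2,d2=ray(p2,u2)
    s=np.linalg.lstsq(np.c_[d1,-d2],o2-o1,rcond=None)[0]
    a=o1+d1*s[0];b=o2+d2*s[1]; return (a+b)/2,np.linalg.norm(a-b)
def find(p,q,n=4,mn=.3):
    return [(np.array(r['at'])*[640,400],round(r['score'],2)) for r in spotter.look_for(p,q)[:n] if r['score']>=mn]
def save(p,f,crop=None,s=1):
    im=p['color'][:,:,::-1]
    if crop: im=im[crop[1]:crop[3],crop[0]:crop[2]]
    cv2.imwrite(f,cv2.resize(im,None,fx=s,fy=s,interpolation=cv2.INTER_CUBIC))
E
python3 - <<'E'
from h import *
P={n:pic(n) for n in('top','scene')}
for n,p in P.items():
    save(p,f'pics/{n}0.png'); print(n,[k for k in p],np.round(p['intrinsics'],1).tolist(),np.round(p['pose'],3).tolist())
    for q in 'sieve sieve_handle mat jar jar_mouth funnel funnel_fin funnel_mouth stopper fuse0 nut0 torch tester screwdriver carton'.split():
        print(q,[(np.round(a).tolist(),s) for a,s in find(p,q,8)])
s=env.observe();print(s['time_s'],s['position'],np.round(s['tool_rot'],3).tolist())
E
```

```text
pics
top ['color', 'intrinsics', 'pose', 'shot'] [[361.5, 0.0, 320.4], [0.0, 361.5, 199.3], [0.0, 0.0, 1.0]] [[0.02, 0.991, -0.134, 0.507], [-1.0, 0.022, 0.011, 0.005], [0.014, 0.134, 0.991, 0.931], [0.0, 0.0, 0.0, 1.0]]
sieve [([437.0, 271.0], 0.78), ([217.0, 142.0], 0.65)]
sieve_handle [([435.0, 271.0], 0.79), ([312.0, 206.0], 0.61)]
mat [([434.0, 283.0], 0.75)]
jar [([311.0, 208.0], 0.66), ([185.0, 242.0], 0.3)]
jar_mouth [([310.0, 210.0], 0.71)]
funnel [([184.0, 241.0], 0.82), ([217.0, 144.0], 0.61)]
funnel_fin [([186.0, 241.0], 0.71)]
funnel_mouth [([185.0, 244.0], 0.63)]
stopper [([388.0, 181.0], 0.89), ([307.0, 127.0], 0.41)]
fuse0 [([278.0, 282.0], 0.86), ([340.0, 284.0], 0.81), ([463.0, 261.0], 0.64), ([308.0, 276.0], 0.52)]
nut0 [([311.0, 205.0], 0.73)]
torch [([306.0, 123.0], 0.71)]
tester [([217.0, 143.0], 0.78)]
screwdriver [([386.0, 141.0], 0.94)]
carton [([457.0, 162.0], 0.98)]
scene ['color', 'intrinsics', 'pose', 'shot'] [[366.3, 0.0, 320.0], [0.0, 366.3, 203.0], [0.0, 0.0, 1.0]] [[0.813, -0.346, 0.468, 1.057], [0.583, 0.482, -0.654, -0.671], [0.001, 0.805, 0.594, 0.704], [0.0, 0.0, 0.0, 1.0]]
sieve [([217.0, 263.0], 0.86)]
sieve_handle [([216.0, 265.0], 0.57)]
mat [([213.0, 295.0], 0.85), ([302.0, 186.0], 0.33)]
jar [([332.0, 217.0], 0.8)]
jar_mouth [([330.0, 219.0], 0.77)]
funnel [([357.0, 160.0], 0.96)]
funnel_fin [([356.0, 159.0], 0.71)]
funnel_mouth [([356.0, 159.0], 0.88), ([208.0, 262.0], 0.56)]
stopper [([312.0, 271.0], 0.8)]
fuse0 [([269.0, 212.0], 0.83), ([301.0, 185.0], 0.7), ([288.0, 204.0], 0.66), ([198.0, 276.0], 0.59)]
nut0 [([228.0, 260.0], 0.61), ([214.0, 269.0], 0.49)]
torch [([399.0, 248.0], 0.86), ([219.0, 264.0], 0.69)]
tester [([420.0, 204.0], 0.83)]
screwdriver [([288.0, 204.0], 0.71), ([340.0, 300.0], 0.56), ([329.0, 222.0], 0.33)]
carton [([329.0, 219.0], 0.68)]
1.6 [0.24946756 0.4901597  0.23132958] [[-0.891, 0.454, 0.0], [0.454, 0.891, 0.0], [-0.0, 0.0, -1.0]]
```

View pics/top0.png

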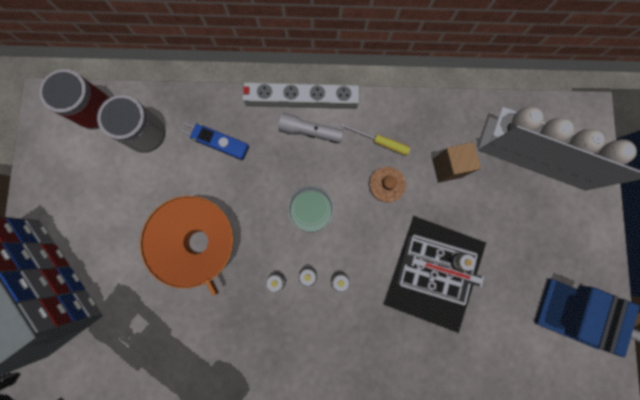

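View pics/scene0.png

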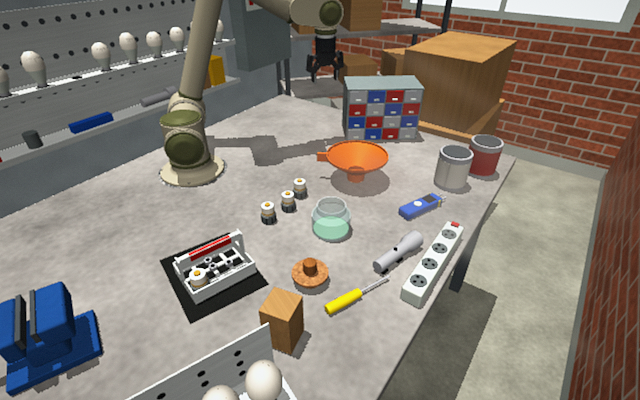

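```bash
python3 - <<'E'
from h import *
t=pic('top');s=pic('scene')
r=lambda v:np.round(v,4).tolist()
save(t,'pics/sv.png',(375,205,500,340),4)
hsv=cv2.cvtColor(t['color'],cv2.COLOR_RGB2HSV)
def blob(m,box):
    k=np.zeros(m.shape,np.uint8);x0,y0,x1,y1=box;k[y0:y1,x0:x1]=m[y0:y1,x0:x1]
    c=max(cv2.findContours(k,0,2)[0],key=cv2.contourArea);return c
H,S,V=[hsv[:,:,i].astype(int) for i in range(3)]
c=blob(((V<60)*255).astype(np.uint8),(375,205,500,340));R=cv2.minAreaRect(c)
B=np.array([at_z(t,q,.003)[:2] for q in cv2.boxPoints(R)]);print('mat',r(B.mean(0)),r(B))
c=blob((((H<8)|(H>172))&(S>110)&(V>80)).astype(np.uint8)*255,(400,240,490,300));R=cv2.minAreaRect(c)
B=np.array([at_z(t,q,.099)[:2] for q in cv2.boxPoints(R)]);print('red',R,r(B.mean(0)),r(B))
c=blob(((H>3)&(H<20)&(S>190)).astype(np.uint8)*255,(130,190,240,300))
(x,y),rad=cv2.minEnclosingCircle(c);print('funnel all',x,y,rad,r(at_z(t,(x,y),.098)))
for f in [(275,283),(308,277),(341,283),(465,261)]:
    x,y=f; m=((H>15)&(H<35)&(S>110))[y-12:y+12,x-12:x+12]; yy,xx=np.nonzero(m)
    u=(xx.mean()+x-12,yy.mean()+y-12);print('fuse',len(xx),u,r(at_z(t,u,.062 if x<400 else .069)))
for n in['stopper','jar_mouth','funnel_fin','sieve_handle','fuse0','funnel_mouth','jar','torch','carton','tester']:
    a=find(t,n,4);b=find(s,n,4)
    print(n,[(r(u),sc,r(at_z(t,u,{'stopper':.05,'jar_mouth':.09,'funnel_fin':.095,'fuse0':.05}.get(n,.09))[:2])) for u,sc in a],r(tri(t,a[0][0],s,b[0][0])[0]) if a and b else '')
E
```

```text
mat [0.4506, -0.3012] [[0.3672, -0.1656], [0.5947, -0.2464], [0.5322, -0.4397], [0.3082, -0.353]]
red ((447.6034851074219, 270.6480712890625), (44.638710021972656, 3.047396183013916), 16.389541625976562) [0.4626, -0.297] [[0.4724, -0.2474], [0.479, -0.2495], [0.4527, -0.3467], [0.4462, -0.3445]]
funnel all 186.0 246.0 9.999999747378752e-05 [0.506, 0.2988, 0.098]
fuse 8 (np.float64(273.875), np.float64(282.875)) [0.4243, 0.1002, 0.062]
fuse 8 (np.float64(307.125), np.float64(277.125)) [0.4391, 0.0225, 0.062]
fuse 7 (np.float64(340.7142857142857), np.float64(283.0)) [0.427, -0.0569, 0.062]
fuse 18 (np.float64(467.8888888888889), np.float64(262.05555555555554)) [0.4819, -0.3567, 0.069]
stopper [([388.224, 182.2], 0.69, [0.673, -0.1726]), ([462.08, 263.88], 0.49, [0.4767, -0.3504])] [0.6751, -0.1773, 0.0319]
jar_mouth [([185.792, 241.52], 0.65, [0.5162, 0.3028]), ([309.888, 210.68], 0.57, [0.5936, 0.0193])] [0.4549, 0.018, 0.0408]
funnel_fin [([185.024, 242.4], 0.79, [0.5141, 0.3026])] [0.5116, 0.3026, 0.0892]
sieve_handle [([434.816, 273.32], 0.77, [0.4555, -0.2707])] [0.5259, -0.1854, 0.214]
fuse0 [([464.384, 262.12], 0.86, [0.481, -0.3562]), ([278.016, 280.0], 0.83, [0.4301, 0.0919]), ([306.112, 278.88], 0.82, [0.434, 0.025]), ([340.416, 282.68], 0.66, [0.4267, -0.057])] [0.4793, -0.36, 0.0448]
funnel_mouth [([187.776, 244.32], 0.93, [0.5099, 0.2978])] [0.5095, 0.304, 0.0713]
jar [] 
torch [([305.28, 128.08], 0.6, [0.7934, 0.0353]), ([388.416, 141.4], 0.54, [0.7652, -0.1655])] [0.814, 0.037, 0.0271]
carton [([457.216, 161.48], 0.95, [0.7197, -0.3304])] [0.7282, -0.3388, 0.0645]
tester [([216.512, 143.52], 0.73, [0.7499, 0.2461])] [0.7721, 0.2678, 0.0171]
```

View pics/sv.png

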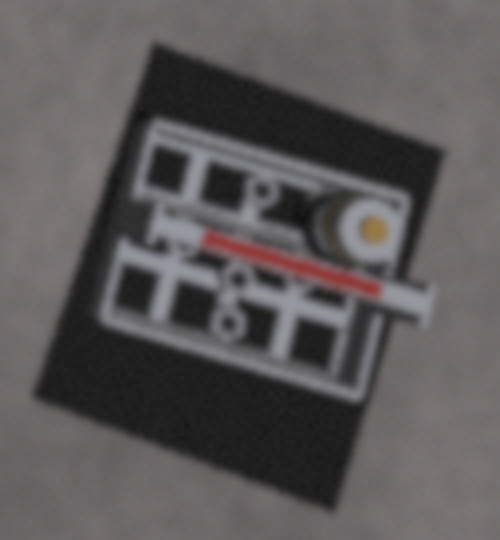

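```bash
cat >> h.py <<'E'
def goal(x,y,z,yaw=None,frm=None):
    "total turn (rad) then shift in cm along tool axes once turned; yaw = world angle of tool y, deg (mod 180)"
    s=env.observe();R=np.array(s['tool_rot']);p=np.array(s['position'] if frm is None else frm)
    a=np.degrees(np.arctan2(R[1,1],R[0,1]));b=a
    if yaw is not None:
        d=(yaw-a+90)%180-90; b=a+d
    c=np.radians(b);Y=np.array([np.cos(c),np.sin(c),0]);X=np.array([np.sin(c),-np.cos(c),0])*-1
    d3=np.array([x,y,z])-p
    print(f't={s["time_s"]:.1f} at {np.round(s["position"],4)} turn {-np.radians(b-a):.3f} shift cm x {100*d3@X:.2f} y {100*d3@Y:.2f} z {-100*d3[2]:.2f} | q6 {s["q"][5]:.0f} grip {s["grip_width"]*100:.2f} F {np.round(s["ft_force"],1)}')
E
python3 - <<'E'
from h import *
t=pic('top');s=pic('scene')
r=lambda v:np.round(v,4).tolist()
hsv=cv2.cvtColor(t['color'],cv2.COLOR_RGB2HSV);H,S,V=[hsv[:,:,i].astype(int) for i in range(3)]
print('hsv funnel',hsv[215,190],'jar',hsv[210,311],'stop',hsv[190,388])
def comp(m,seed):
    m=m.astype(np.uint8);n,l,st,ce=cv2.connectedComponentsWithStats(m);return (l==l[seed[1],seed[0]])
m=comp((abs(H-hsv[215,190][0])<6)&(S>120),(190,215)).astype(np.uint8)
c=max(cv2.findContours(m,0,2)[0],key=cv2.contourArea)
k=m.copy();k=cv2.morphologyEx(cv2.morphologyEx(m,3,np.ones((31,31))),2,cv2.getStructuringElement(2,(15,15)))
e=cv2.fitEllipse(max(cv2.findContours(k,0,2)[0],key=cv2.contourArea));print('funnel',e,r(at_z(t,e[0],.098)), 'edges',r(at_z(t,(e[0][0]+e[1][0]/2,e[0][1]),.098)))
f=cv2.subtract(cv2.morphologyEx(m,3,np.ones((31,31))),cv2.dilate(k,np.ones((3,3))));f=cv2.morphologyEx(f,2,np.ones((2,2)))
yy,xx=np.nonzero(f);print('fin px',len(xx),xx.mean(),yy.mean(),r(at_z(t,(xx.mean(),yy.mean()),.098)))
m=comp((abs(H-hsv[210,311][0])<12)&(S>hsv[210,311][1]*.6),(311,210)).astype(np.uint8)
e=cv2.fitEllipse(max(cv2.findContours(m,0,2)[0],key=cv2.contourArea));print('jar',e,r(at_z(t,e[0],.006)),r(at_z(t,e[0],.05)))
ms=comp((abs(H-hsv[190,388][0])<8)&(S>80),(388,190)).astype(np.uint8)
e=cv2.fitEllipse(max(cv2.findContours(ms,0,2)[0],key=cv2.contourArea));print('stopper',e,r(at_z(t,e[0],.03)))
c0=np.array([.462,-.2975]);X=np.array([-.26,-.966]);Y=np.array([.966,-.26])
for n in[(262,190),(237,278),(228,322),(180,243),(300,283)]:
    w=at_z(t,(n[0]/4+375-.4,n[1]/4+205-.4),.017)[:2]-c0;print('nut',r([w@X*1000,w@Y*1000]))
cv2.imwrite('pics/two.png',np.hstack([cv2.resize(p['color'][b:b+90,a:a+130,::-1],None,fx=3,fy=3,interpolation=2) for p,a,b in((t,255,160),(s,170,220))]))
goal(.4243,.1002,.1,75)
E
```

```text
hsv funnel [ 10 179 147] jar [ 72  53 131] stop [ 12 112  98]
funnel ((186.96197509765625, 242.73068237304688), (90.96632385253906, 94.24873352050781), 9.665443420410156) [0.5134, 0.2971, 0.098] edges [0.5155, 0.1939, 0.098]
fin px 33 214.57575757575756 291.969696969697 [0.4053, 0.228, 0.098]
jar ((310.4786376953125, 210.22874450683594), (38.690853118896484, 39.01432418823242), 86.68299865722656) [0.6035, 0.0193, 0.006] [0.5989, 0.0186, 0.05]
stopper ((387.17523193359375, 184.0824737548828), (33.74589157104492, 35.04221725463867), 106.83573150634766) [0.6718, -0.174, 0.03]
nut [0.4185, 43.2835]
nut [-1.7681, -13.9037]
nut [-0.7512, -41.5365]
nut [-41.2791, -2.9973]
nut [36.8658, -5.8859]
t=2.8 at [0.2495 0.4902 0.2313] turn -0.209 shift cm x -26.98 y -33.14 z 13.13 | q6 -12 grip 8.54 F [-0.8  0.8 -0.7]
```

View pics/two.png

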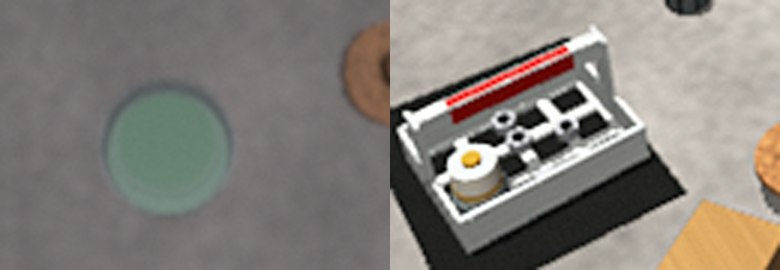

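```bash
python3 -m crank '[6,0,0,1,-0.105, 6,0,0,1,-0.104, 6,-2.45,-3,0,0, 6,-2.45,-3,0,0, 6,-2.45,-3,0,0, 6,-2.45,-3,0,0, 6,-2.45,-3,0,0, 6,-2.45,-3,0,0]' 40
python3 -m crank '[6,-2.45,-3,0,0, 6,-2.45,-3,0,0, 6,-2.45,-3,0,0, 6,-2.45,-3,0,0, 6,-2.45,-3,0,0, 6,0,0,3,0, 6,0,0,3,0, 6,0,0,3,0]'
python3 - <<'E'
from h import *
t=pic('top');s=pic('scene')
a=[u for u,c in find(t,'fuse0',6)];b=[u for u,c in find(s,'fuse0',6)]
for u in a:
  for v in b:
    w,e=tri(t,u,s,v)
    if e<.012 and 0<w[2]<.08: print(np.round(u),np.round(v),np.round(w,3),round(e,4))
goal(.4243,.1002,.032,75)
E
```

```text
time_s: 3.47
position: [0.3452, 0.2766, 0.2115]
tool_rot: [[-0.966, 0.258, 0.0], [0.258, 0.966, 0.0], [-0.0, 0.0, -1.0]]
ft_force: [0.9, 1.3, -0.7]
grip_width: 0.0601
gripper_force: 0.0
time_s: 4.13
position: [0.4248, 0.1008, 0.1206]
tool_rot: [[-0.965, 0.261, 0.002], [0.261, 0.965, -0.0], [-0.002, 0.0, -1.0]]
ft_force: [-0.1, 0.7, -0.4]
grip_width: 0.0601
gripper_force: 0.0
[464. 260.] [199. 279.] [ 0.484 -0.358  0.047] 0.0037
[338. 282.] [269. 214.] [ 0.425 -0.054  0.021] 0.0002
t=4.3 at [0.4247 0.1017 0.1221] turn 0.000 shift cm x 0.00 y -0.16 z 9.01 | q6 -77 grip 6.01 F [ 0.6 -0.   0.2]
```

```bash
python3 -m crank '[6,0,-0.1,3,0, 6,0,0,3,0, 6,0,0,3,0, 6,0,0,0,0, 3,0,0,0,0, 3,0,0,0,0, 3,0,0,0,0, 3,0,0,0,0]' 40
python3 -m crank '[3,0,0,0,0, 3,0,0,-3,0, 3,0,0,-3,0, 3,0,0,-3,0, 3,0,0,-3,0, 3,0,0,0,0, 3,0,0,0,0, 3,0,0,0,0]'
python3 -c "
from h import *
goal(.4430,-.2383,.150,75)"
```

```text
time_s: 5.0
position: [0.4256, 0.1008, 0.0336]
tool_rot: [[-0.966, 0.259, 0.005], [0.259, 0.966, -0.0], [-0.005, 0.001, -1.0]]
ft_force: [-0.3, 0.0, 10.3]
grip_width: 0.0369
gripper_force: 40.8
time_s: 5.67
position: [0.4238, 0.1007, 0.1516]
tool_rot: [[-0.966, 0.259, 0.001], [0.259, 0.966, -0.0], [-0.001, 0.0, -1.0]]
ft_force: [-0.3, -0.4, -1.6]
grip_width: 0.0366
gripper_force: 40.5
t=5.7 at [0.4238 0.1007 0.1516] turn 0.000 shift cm x -10.63 y -32.25 z 0.16 | q6 -77 grip 3.66 F [-0.3 -0.4 -1.6]
```

```bash
python3 -m crank '[3,-1.25,-3.8,0,0, 3,-1.25,-3.8,0,0, 3,-1.25,-3.8,0,0, 3,-1.25,-3.8,0,0, 3,-1.25,-3.8,0,0, 3,-1.25,-3.8,0,0, 3,-1.25,-3.8,0,0, 3,-1.25,-3.8,0,0]'
python3 -m crank '[3,-0.6,-1.85,0,0, 3,0,0,3,0, 3,0,0,3,0, 3,0,0,2,0, 3,0,0,0,0, 3,0,0,0,0, 3,0,0,0,0, 3,0,0,0,0]'
python3 - <<'E'
from h import *
t=pic('top');s=pic('scene')
goal(.4430,-.2383,.0455,75)
cv2.imwrite('pics/p1.png',np.hstack([cv2.resize(p['color'][b:b+110,a:a+130,::-1],None,fx=3,fy=3,interpolation=2) for p,a,b in((t,375,220),(s,160,210))]))
E
```

```text
time_s: 6.33
position: [0.4412, -0.2206, 0.1502]
tool_rot: [[-0.966, 0.259, -0.002], [0.259, 0.966, 0.002], [0.002, 0.001, -1.0]]
ft_force: [0.7, -0.5, -1.4]
grip_width: 0.0368
gripper_force: 40.6
time_s: 7.0
position: [0.4429, -0.2381, 0.0713]
tool_rot: [[-0.966, 0.259, -0.0], [0.259, 0.966, 0.0], [0.0, 0.0, -1.0]]
ft_force: [-0.1, -0.2, -0.4]
grip_width: 0.0366
gripper_force: 45.4
t=7.1 at [ 0.443  -0.2382  0.0716] turn 0.000 shift cm x 0.00 y -0.01 z 2.61 | q6 -117 grip 3.65 F [ 0.4  0.  -0.8]
```

View pics/p1.png

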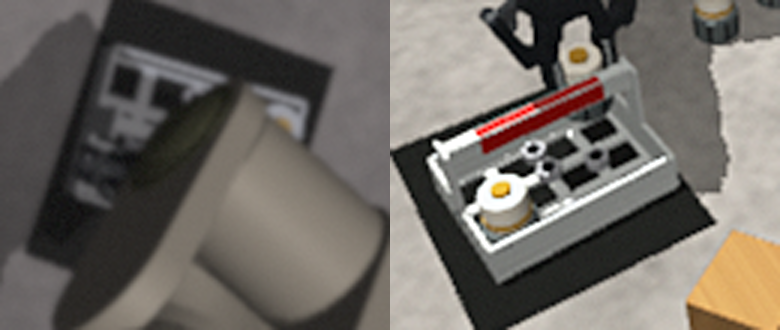

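```bash
python3 -m crank '[3,0,0,1.3,0, 3,0,0,1.3,0, 3,0,0,0,0, 3,0,0,0,0, 3,0,0,0,0, 3,0,0,0,0, 3,0,0,0,0, 3,0,0,0,0]'
python3 -c "
from h import *
goal(.4391,.0225,.15,75)"
```

```text
time_s: 7.77
position: [0.4492, -0.2433, 0.0507]
tool_rot: [[-0.966, 0.259, 0.017], [0.259, 0.966, -0.014], [-0.02, -0.009, -1.0]]
ft_force: [13.1, -6.6, 29.4]
grip_width: 0.0371
gripper_force: 63.7
t=7.8 at [ 0.4492 -0.2433  0.0507] turn -0.001 shift cm x 7.86 y 25.42 z -9.93 | q6 -117 grip 3.71 F [13.1 -6.6 29.4]
```

```bash
python3 -m crank '[3,0,0,-2.5,0, 3,0,0,-2.5,0, 3,0,0,-2.5,0, 3,0,0,-2.5,0, 3,-4,0,0,0, 3,-4,0,0,0, 3,-3,0,0,0, 3,0,0,0,0]'
python3 - <<'E'
from h import *
t=pic('top');s=pic('scene')
goal(.4430,-.2383,.0455,75)
cv2.imwrite('pics/p2.png',np.hstack([cv2.resize(p['color'][b:b+130,a:a+130,::-1],None,fx=3,fy=3,interpolation=2) for p,a,b in((t,375,210),(s,170,200))]))
E
```

```text
time_s: 8.43
position: [0.5531, -0.2677, 0.1452]
tool_rot: [[-0.966, 0.258, 0.003], [0.258, 0.966, -0.001], [-0.003, -0.001, -1.0]]
ft_force: [-0.7, 0.7, -1.3]
grip_width: 0.0367
gripper_force: 61.1
t=8.5 at [ 0.5495 -0.2665  0.1448] turn 0.001 shift cm x 11.01 y -0.04 z 9.93 | q6 -112 grip 3.71 F [-0.4  1.7 -1.4]
```

View pics/p2.png

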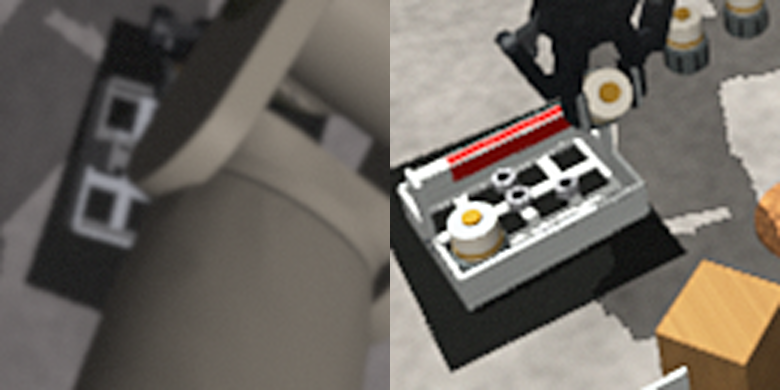

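```bash
python3 -m crank '[3,1.87,3.5,-0.1,0, 3,1.87,3.5,0,0, 3,1.87,3.5,0,0, 3,1.87,3.5,0,0, 3,1.87,3.5,0,0, 3,1.87,3.5,0,0, 3,1.87,3.5,0,0, 3,1.87,3.5,0,0]' 40
python3 -m crank '[3,1.87,3.5,0,0, 3,1.87,3.5,0,0, 3,0,0,2.5,0, 3,0,0,2.5,0, 3,0,0,2.5,0, 3,0,0,0,0, 3,0,0,0,0, 3,0,0,0,0]' 25
python3 - <<'E'
from h import *
t=pic('top');s=pic('scene')
goal(.4430,-.2383,.05,75)
u=np.round(proj(s,env.observe()['position'])).astype(int);print(u)
save(s,'pics/p3.png',(u[0]-45,u[1]-45,u[0]+45,u[1]+45),5)
E
```

```text
time_s: 9.2
position: [0.4752, 0.0439, 0.1467]
tool_rot: [[-0.966, 0.26, -0.0], [0.26, 0.966, -0.0], [0.0, -0.0, -1.0]]
ft_force: [0.4, 0.2, 0.4]
grip_width: 0.0366
gripper_force: 61.1
time_s: 9.87
position: [0.4595, 0.1195, 0.0727]
tool_rot: [[-0.966, 0.259, 0.002], [0.259, 0.966, -0.0], [-0.002, 0.0, -1.0]]
ft_force: [0.3, 0.3, -0.3]
grip_width: 0.0367
gripper_force: 61.1
t=10.0 at [0.4598 0.1195 0.0729] turn -0.000 shift cm x -7.63 y -35.00 z 2.29 | q6 -75 grip 3.68 F [ 1.2 -0.1 -0.5]
[312 178]
```

View pics/p3.png

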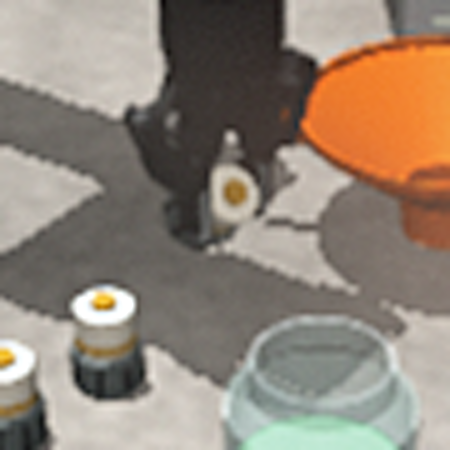

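```bash
python3 -m crank '[3,0,0,-4,0.12, 3,0,0,-4,0.12, 3,0,0,0,0.12, 3,0,0,0,0.12, 3,0,0,0,0.12, 3,0,0,0,0.12, 3,0,0,0,0.12, 3,0,0,0,0.12]' 25
python3 -m crank '[3,0,0,0,0.12, 3,0,0,0,0.12, 3,0,0,0,0.12, 3,0,0,0,0.12, 3,0,0,0,0.12, 3,0,0,0,0.12, 3,0,0,0,0.12, 3,0,0,0,0.12]'
python3 -m crank '[3,0,0,0,0.12, 3,0,0,0,0.12, 3,0,0,0,0.12, 3,0,0,0,0.12, 3,0,0,0,0.12, 3,0,0,0,0.12, 3,0,0,0,0.12, 3,0,0,0,0.12]'
python3 -m crank '[3,0,0,0,0.12, 3,0,0,0,0.12, 3,0,0,0,0.022, 3,-0.67,4,0,0, 3,-0.67,4,0,0, 3,-0.67,4,0,0, 3,-0.67,4,0,0, 3,-0.67,4,0,0]'
python3 -c "
from h import *
goal(.2916,-.2475,.15,-105)"
```

```text
time_s: 10.63
position: [0.4594, 0.1196, 0.1525]
tool_rot: [[-0.336, 0.942, 0.002], [0.942, 0.336, -0.0], [-0.001, 0.002, -1.0]]
ft_force: [-0.9, -0.4, -0.8]
grip_width: 0.0366
gripper_force: 61.0
time_s: 11.3
position: [0.4594, 0.1196, 0.1525]
tool_rot: [[0.579, 0.816, 0.002], [0.816, -0.579, -0.0], [0.001, 0.002, -1.0]]
ft_force: [0.0, 0.1, -1.4]
grip_width: 0.0369
gripper_force: 61.0
time_s: 11.97
position: [0.4594, 0.1196, 0.1525]
tool_rot: [[1.0, -0.006, 0.002], [-0.006, -1.0, -0.0], [0.002, -0.0, -1.0]]
ft_force: [0.4, 0.4, -1.0]
grip_width: 0.0369
gripper_force: 61.0
time_s: 12.63
position: [0.374, -0.0661, 0.1521]
tool_rot: [[0.967, -0.256, 0.002], [-0.256, -0.967, -0.001], [0.002, 0.0, -1.0]]
ft_force: [1.1, -0.9, -1.7]
grip_width: 0.037
gripper_force: 61.0
t=12.6 at [ 0.374  -0.0661  0.1521] turn 0.003 shift cm x -3.27 y 19.66 z 0.21 | q6 77 grip 3.70 F [ 1.1 -0.9 -1.7]
```

```bash
python3 -m crank '[3,-0.66,4,0,0, 3,-0.66,4,0,0, 3,-0.66,4,0,0, 3,-0.66,4,0,0, 3,-0.66,3.6,0,0, 3,0,0,4,0, 3,0,0,4,0, 3,0,0,2,0]' 30
python3 - <<'E'
from h import *
t=pic('top');s=pic('scene')
goal(.2916,-.2475,.026,-105)
# mat near edge
V=t['color'].max(2)
for X in ((.338,-.26),(.345,-.24),(.332,-.28)):
    pts=[np.array(X)+k*.001*np.array([-.966,.26]) for k in range(-15,25)]
    v=[int(V[tuple(np.round(proj(t,[*q,.003])).astype(int)[::-1])]) for q in pts];print(v)
u=np.round(proj(s,env.observe()['position'])).astype(int);v=np.round(proj(t,env.observe()['position'])).astype(int);print(u,v)
cv2.imwrite('pics/p4.png',np.hstack([cv2.resize(p['color'][b-45:b+45,a-45:a+45,::-1],None,fx=4,fy=4,interpolation=2) for p,(a,b) in((t,v),(s,u))]))
E
```

```text
time_s: 13.3
position: [0.2913, -0.2454, 0.0494]
tool_rot: [[0.966, -0.259, -0.001], [-0.259, -0.966, 0.001], [-0.001, -0.001, -1.0]]
ft_force: [-0.1, 0.5, -0.9]
grip_width: 0.0368
gripper_force: 61.0
t=13.4 at [ 0.2915 -0.2447  0.0498] turn 0.001 shift cm x 0.09 y 0.27 z 2.38 | q6 47 grip 3.66 F [ 0.  -0.4 -0.2]
[25, 25, 24, 24, 24, 23, 23, 22, 22, 22, 29, 29, 42, 42, 42, 59, 59, 65, 65, 65, 67, 67, 62, 62, 62, 51, 51, 46, 46, 46, 42, 42, 38, 38, 38, 40, 40, 40, 40, 40]
[20, 23, 22, 22, 22, 21, 21, 19, 19, 19, 27, 32, 43, 43, 43, 60, 60, 67, 67, 67, 68, 66, 69, 69, 69, 69, 69, 70, 70, 70, 72, 69, 72, 72, 72, 71, 71, 70, 70, 70]
[18, 18, 23, 22, 22, 23, 23, 23, 22, 22, 23, 23, 31, 37, 37, 52, 52, 52, 61, 61, 57, 57, 57, 49, 49, 49, 49, 49, 49, 49, 50, 50, 50, 49, 49, 47, 47, 47, 48, 48]
[186 223] [420 343]
```

View pics/p4.png

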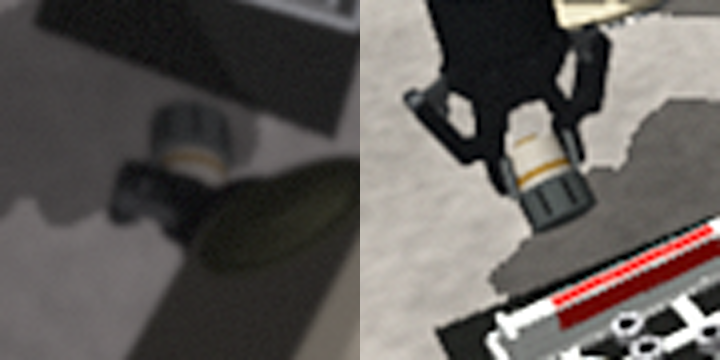

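```bash
python3 -m crank '[3,0,0.2,1,0, 3,0,0,0.8,0, 3,0,0,0,0, 3,0,0,0,0, 3,0,0,0,0, 3,0,0,0,0, 3,0,0,0,0, 3,0,0,0,0]'
python3 -m crank '[3,0,0,0.4,0, 3,0,0,0,0, 3,0,0,0,0, 3,0,0,0,0, 3,0,0,0,0, 3,0,0,0,0, 3,0,0,0,0, 3,0,0,0,0]'
python3 -m crank '[3,0,0,0.4,0, 3,0,0,0,0, 3,0,0,0,0, 3,0,0,0,0, 3,0,0,0,0, 3,0,0,0,0, 3,0,0,0,0, 3,0,0,0,0]'
```

```text
time_s: 14.07
position: [0.292, -0.2476, 0.0337]
tool_rot: [[0.966, -0.259, 0.0], [-0.259, -0.966, -0.001], [0.001, 0.001, -1.0]]
ft_force: [-0.5, -0.5, -1.1]
grip_width: 0.0364
gripper_force: 61.0
time_s: 14.73
position: [0.2919, -0.2474, 0.0293]
tool_rot: [[0.966, -0.259, 0.0], [-0.259, -0.966, -0.0], [0.0, 0.0, -1.0]]
ft_force: [0.4, -0.7, -0.3]
grip_width: 0.0364
gripper_force: 61.0
time_s: 15.4
position: [0.2919, -0.2477, 0.026]
tool_rot: [[0.966, -0.259, 0.001], [-0.259, -0.966, -0.001], [0.001, 0.001, -1.0]]
ft_force: [-3.5, 2.0, 17.3]
grip_width: 0.037
gripper_force: 62.9
```

```bash
python3 -m crank '[3,0,0,-0.2,0, 3,0.4,0,0,0, 3,0.4,0,0,0, 3,0.4,0,0,0, 3,0,0,0,0, 3,0,0,0,0, 3,0,0,0,0, 3,0,0,0,0]'
python3 -m crank '[3,0.4,0,0,0, 3,0.4,0,0,0, 3,0,0,0,0, 3,0,0,0,0, 3,0,0,0,0, 3,0,0,0,0, 3,0,0,0,0, 3,0,0,0,0]'
```

```text
time_s: 16.07
position: [0.3034, -0.2505, 0.0273]
tool_rot: [[0.966, -0.259, -0.0], [-0.259, -0.966, 0.0], [-0.0, -0.0, -1.0]]
ft_force: [0.1, -0.1, 0.4]
grip_width: 0.0366
gripper_force: 61.1
time_s: 16.73
position: [0.3111, -0.2526, 0.0273]
tool_rot: [[0.966, -0.259, 0.0], [-0.259, -0.966, 0.0], [0.0, -0.0, -1.0]]
ft_force: [0.7, -0.0, 0.4]
grip_width: 0.0368
gripper_force: 61.1
```

```bash
python3 -m crank '[3,-1,0,-0.3,0, 3,-1,0,0,0, 3,0,0,0.4,0, 3,0,0,0,0, 3,0,0,0,0, 3,0,0,0,0, 3,0,0,0,0, 3,0,0,0,0]'
python3 -m crank '[3,0,0,0.1,0, 3,0.4,0,0,0, 3,0.4,0,0,0, 3,0,0,0,0, 3,0,0,0,0, 3,0,0,0,0, 3,0,0,0,0, 3,0,0,0,0]'
python3 -m crank '[3,0.4,0,0,0, 3,0,0,0,0, 3,0.4,0,0,0, 3,0,0,0,0, 3,0,0,0,0, 3,0,0,0,0, 3,0,0,0,0, 3,0,0,0,0]'
```

```text
time_s: 17.4
position: [0.291, -0.2467, 0.0264]
tool_rot: [[0.966, -0.259, -0.001], [-0.259, -0.966, 0.001], [-0.001, -0.001, -1.0]]
ft_force: [-2.8, 2.9, 10.9]
grip_width: 0.0366
gripper_force: 62.8
time_s: 18.07
position: [0.3002, -0.2495, 0.0259]
tool_rot: [[0.966, -0.26, 0.002], [-0.26, -0.966, -0.001], [0.003, 0.0, -1.0]]
ft_force: [5.0, 4.8, 13.2]
grip_width: 0.0368
gripper_force: 60.4
time_s: 18.73
position: [0.308, -0.252, 0.026]
tool_rot: [[0.966, -0.26, 0.003], [-0.26, -0.966, -0.002], [0.003, 0.001, -1.0]]
ft_force: [4.6, 3.6, 13.0]
grip_width: 0.0365
gripper_force: 60.4
```

```bash
python3 -m crank '[3,0.3,0,0,0, 3,0,0,0,0, 3,0.3,0,0,0, 3,0,0,0,0, 3,0,0,0,0, 3,0,0,0,0, 3,0,0,0,0, 3,0,0,0,0]'
python3 -m crank '[3,0.3,0,0,0, 3,0,0,0,0, 3,0.2,0,0,0, 3,0,0,0,0, 3,0,0,0,0, 3,0,0,0,0, 3,0,0,0,0, 3,0,0,0,0]'
```

```text
time_s: 19.4
position: [0.3124, -0.2525, 0.0259]
tool_rot: [[0.966, -0.259, -0.001], [-0.259, -0.966, 0.001], [-0.001, -0.001, -1.0]]
ft_force: [-4.6, 5.2, 19.4]
grip_width: 0.0367
gripper_force: 63.4
time_s: 20.07
position: [0.3165, -0.2532, 0.0259]
tool_rot: [[0.966, -0.259, -0.002], [-0.259, -0.966, 0.002], [-0.002, -0.001, -1.0]]
ft_force: [-8.1, 5.3, 24.3]
grip_width: 0.0369
gripper_force: 64.6
```

```bash
python3 -m crank '[3,0.4,0,-0.12,0, 3,0,0,0,0, 3,0.4,0,-0.12,0, 3,0,0,0,0, 3,0.4,0,-0.1,0, 3,0,0,0,0, 3,0,0,0,0, 3,0,0,0,0]'
python3 -m crank '[3,0.4,0,-0.1,0, 3,0,0,0,0, 3,0.4,0,-0.1,0, 3,0,0,0,0, 3,0.4,0,-0.1,0, 3,0,0,0,0, 3,0,0,0,0, 3,0,0,0,0]'
python3 - <<'E'
from h import *
t=pic('top');s=pic('scene')
v=np.round(proj(t,env.observe()['position'])).astype(int);u=np.round(proj(s,env.observe()['position'])).astype(int)
cv2.imwrite('pics/p5.png',np.hstack([cv2.resize(p['color'][b-45:b+45,a-45:a+45,::-1],None,fx=4,fy=4,interpolation=2) for p,(a,b) in((t,v),(s,u))]))
E
```

```text
time_s: 20.73
position: [0.3239, -0.2539, 0.0287]
tool_rot: [[0.966, -0.257, -0.012], [-0.257, -0.966, 0.009], [-0.014, -0.005, -1.0]]
ft_force: [-32.8, 4.4, 30.4]
grip_width: 0.0368
gripper_force: 78.2
time_s: 21.4
position: [0.3387, -0.2586, 0.0322]
tool_rot: [[0.966, -0.259, -0.005], [-0.259, -0.966, 0.004], [-0.006, -0.003, -1.0]]
ft_force: [-11.7, 6.3, 24.6]
grip_width: 0.0365
gripper_force: 66.2
```

View pics/p5.png

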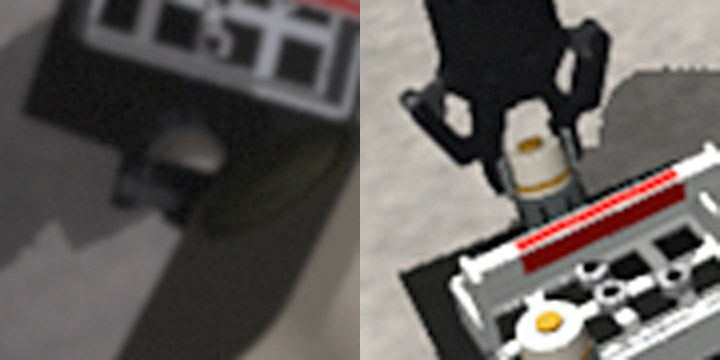

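```bash
python3 -m crank '[3,0.4,0,0,0, 3,0,0,0,0, 3,0.4,0,0,0, 3,0,0,0,0, 3,0.4,0,0.05,0, 3,0,0,0,0, 3,0,0,0,0, 3,0,0,0,0]'
python3 -m crank '[3,0.4,0,0.1,0, 3,0,0,0,0, 3,0.4,0,0.1,0, 3,0,0,0,0, 3,0,0,0.2,0, 3,0,0,0,0, 3,0,0,0,0, 3,0,0,0,0]'
```

```text
time_s: 22.17
position: [0.3515, -0.2629, 0.0315]
tool_rot: [[0.966, -0.259, -0.002], [-0.259, -0.966, 0.002], [-0.002, -0.001, -1.0]]
ft_force: [-4.8, 2.9, 14.4]
grip_width: 0.0364
gripper_force: 58.3
time_s: 22.83
position: [0.3588, -0.265, 0.0298]
tool_rot: [[0.966, -0.259, -0.002], [-0.259, -0.966, 0.0], [-0.002, 0.0, -1.0]]
ft_force: [-16.2, 9.1, 51.8]
grip_width: 0.0367
gripper_force: 63.7
```

```bash
python3 -m crank '[3,0,0,-0.3,0, 3,0,0,0,0, 4.4,0,0,0,0, 6,0,0,0,0, 6,0,0,0,0, 6,0,0,0,0, 6,0,0,0,0, 6,0,0,0,0]'
python3 -m crank '[6,0,0,-3,0, 6,0,0,-3,0, 6,0,0,-3,0, 6,0,4,0,0, 6,0,4,0,0, 6,0,4,0,0, 6,0,0,0,0, 6,0,0,0,0]'
python3 - <<'E'
from h import *
t=pic('top');s=pic('scene')
for p in(t,s): print([(np.round(u),c) for u,c in find(p,'fuse0',6,.2)])
v=(405,290);u=(200,240)
cv2.imwrite('pics/p6.png',np.hstack([cv2.resize(p['color'][b-65:b+65,a-65:a+65,::-1],None,fx=3,fy=3,interpolation=2) for p,(a,b) in((t,v),(s,u))]))
E
```

```text
time_s: 23.5
position: [0.3604, -0.2658, 0.0301]
tool_rot: [[0.966, -0.259, -0.0], [-0.259, -0.966, 0.0], [-0.0, -0.0, -1.0]]
ft_force: [-0.1, 0.6, 0.1]
grip_width: 0.0598
gripper_force: 0.0
time_s: 24.17
position: [0.3286, -0.3831, 0.1198]
tool_rot: [[0.965, -0.262, -0.0], [-0.262, -0.965, 0.0], [-0.0, -0.0, -1.0]]
ft_force: [0.4, 0.6, -0.2]
grip_width: 0.0599
gripper_force: 0.0
[(array([430., 308.]), 0.86), (array([462., 264.]), 0.85), (array([338., 282.]), 0.8), (array([308., 277.]), 0.55)]
[(array([196., 240.]), 0.78), (array([287., 203.]), 0.77), (array([268., 212.]), 0.65), (array([201., 276.]), 0.62)]
```

View pics/p6.png

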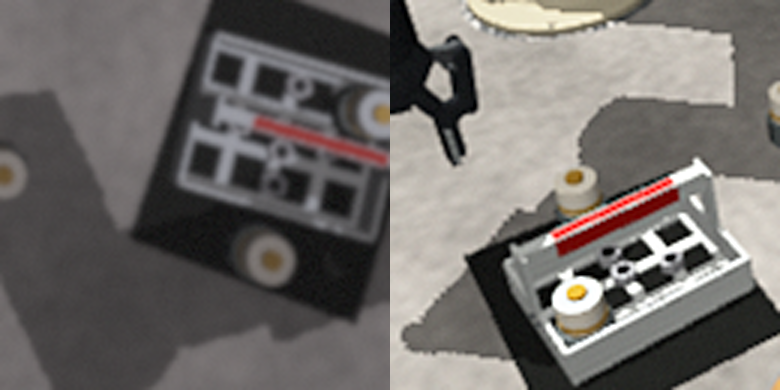

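```bash
cat >> h.py <<'E'
def tip(p,X,rad=9):
    "refine the brass tip near world point X by saturated-yellow weighted centroid -> pixel"
    u=proj(p,X);x,y=np.round(u).astype(int)
    h=cv2.cvtColor(p['color'],cv2.COLOR_RGB2HSV)[y-rad:y+rad+1,x-rad:x+rad+1].astype(float)
    w=np.clip(h[:,:,1]-90,0,None)*((h[:,:,0]>12)&(h[:,:,0]<35))*(h[:,:,2]>70)
    if w.sum()<50: return None
    # keep component nearest the brightest
    n,l=cv2.connectedComponents((w>0).astype(np.uint8)); k=max(range(1,n),key=lambda i:w[l==i].sum()); w=w*(l==k)
    yy,xx=np.mgrid[-rad:rad+1,-rad:rad+1]
    return np.array([x+(w*xx).sum()/w.sum(),y+(w*yy).sum()/w.sum()])
E
python3 - <<'E'
from h import *
t=pic('top');s=pic('scene')
for X in([.482,-.357,.069],[.36,-.266,.065],[.439,.0225,.062],[.427,-.057,.062]):
    a,b=tip(t,X),tip(s,X); 
    print(X,'top',None if a is None else np.round(at_z(t,a,X[2]),4),'scene',None if b is None else np.round(at_z(s,b,X[2]),4))
c0=np.array([.462,-.2975]);Xs=np.array([-.26,-.966]);Y=np.array([.966,-.26])
for n in[(208,259.5),(213.3,265.3),(229,262.3)]:
    w=at_z(s,n,.017)[:2]-c0;print('nut',np.round([w@Xs*1000,w@Y*1000],1))
for n in[(440,252.1),(433.9,274.1),(431.6,285.1),(419.6,265.4),(449.6,275.3)]:
    w=at_z(t,n,.017)[:2]-c0;print('nut top',np.round([w@Xs*1000,w@Y*1000],1))
# sieve far/near top edges: brightness profile along sieve y at x=0 and along x, z=.039
V=t['color'].min(2)
for nm,o,d in(('y@-15',-15,Y),('y@25',25,Y)):
    pts=[c0+o*.001*Xs+k*.001*d for k in range(-72,73,2)]
    print(nm,[(k,int(V[tuple(np.round(proj(t,[*q,.039])).astype(int)[::-1])])) for k,q in zip(range(-72,73,2),pts) if abs(k)>48])
pts=[c0+k*.001*Xs+.02*Y*-1 for k in range(-92,93,2)];print('x',[(k,int(V[tuple(np.round(proj(t,[*q,.039])).astype(int)[::-1])])) for k,q in zip(range(-92,93,2),pts) if abs(k)>68])
E
```

```text
[0.482, -0.357, 0.069] top [ 0.4805 -0.3553  0.069 ] scene [ 0.4814 -0.3589  0.069 ]
[0.36, -0.266, 0.065] top [ 0.3663 -0.266   0.065 ] scene [ 0.367  -0.2687  0.065 ]
[0.439, 0.0225, 0.062] top [0.4389 0.0224 0.062 ] scene [0.4395 0.0192 0.062 ]
[0.427, -0.057, 0.062] top [ 0.4271 -0.0567  0.062 ] scene [ 0.4276 -0.0599  0.062 ]
nut [  0.1 -40.9]
nut [ -1.3 -13. ]
nut [-37.5   2.9]
nut top [ 0.2 43.2]
nut top [ -1.6 -13.9]
nut top [ -0.8 -41.5]
nut top [-41.2  -3.1]
nut top [36.8 -5.8]
y@-15 [(-72, 17), (-70, 31), (-68, 58), (-66, 83), (-64, 93), (-62, 93), (-60, 92), (-58, 98), (-56, 98), (-54, 88), (-52, 88), (-50, 78), (50, 134), (52, 134), (54, 114), (56, 118), (58, 125), (60, 129), (62, 101), (64, 61), (66, 38), (68, 38), (70, 33), (72, 33)]
y@25 [(-72, 21), (-70, 28), (-68, 51), (-66, 78), (-64, 107), (-62, 99), (-60, 99), (-58, 101), (-56, 118), (-54, 133), (-52, 139), (-50, 139), (50, 98), (52, 98), (54, 98), (56, 109), (58, 128), (60, 123), (62, 110), (64, 75), (66, 45), (68, 33), (70, 29), (72, 29)]
x [(-92, 41), (-90, 50), (-88, 64), (-86, 97), (-84, 138), (-82, 138), (-80, 145), (-78, 142), (-76, 151), (-74, 151), (-72, 145), (-70, 141), (70, 49), (72, 60), (74, 60), (76, 76), (78, 81), (80, 60), (82, 34), (84, 34), (86, 30), (88, 51), (90, 64), (92, 71)]
```

```bash
python3 -m crank '[6,0.2,-4,0,0, 6,0.2,-4,0,0, 6,0.27,-4.1,0,0, 6,0,0,0,0, 6,0,0,2,0, 6,0,0,2,0, 6,0,0,2,0, 6,0,0,1,0]' 40
python3 -c "
from h import *
goal(.3667,-.2668,.040,-105)"
```

```text
time_s: 25.13
position: [0.3669, -0.2654, 0.0487]
tool_rot: [[0.966, -0.258, -0.001], [-0.258, -0.966, 0.002], [-0.002, -0.001, -1.0]]
ft_force: [-0.4, 0.5, -0.3]
grip_width: 0.0601
gripper_force: 0.0
t=25.1 at [ 0.3669 -0.2654  0.0487] turn 0.001 shift cm x 0.02 y 0.14 z 0.87 | q6 54 grip 6.01 F [-0.4  0.5 -0.3]
```

```bash
python3 -m crank '[6,0,0.1,0.8,0, 6,0,0,0,0, 3.5,0,0,0,0, 3.5,0,0,0,0, 3.5,0,0,0,0, 3.5,0,0,0,0, 3.5,0,0,0,0, 3.5,0,0,0,0]' 40
python3 -m crank '[3.5,0,0,-3,0, 3.5,0,0,-3,0, 3.5,0,0,0,0, 3.5,2.2,-1.6,0,0, 3.5,2.2,-1.6,0,0, 3.5,2.2,-1.6,0,0, 3.5,0,0,0,0, 3.5,0,0,0,0]'
cat >> h.py <<'E'
CS=np.array([.4616,-.2976]);XS=np.array([-.26,-.966]);YS=np.array([.966,-.26])
def insieve(base):
    "held fuse tip as scene camera sees it, in sieve mm (scene-consistent); base = TCP height over fuse base"
    s=pic('scene');o=env.observe();z=o['position'][2]-base+.060
    u=tip(s,[*o['position'][:2],z],11)
    if u is None: print('tip unseen'); return s
    w=at_z(s,u,z)[:2]; d=w-CS; e=w-np.array(o['position'])[:2];R=np.array(o['tool_rot'])
    print('tip px',np.round(u,1),'sieve mm',np.round([d@XS*1e3,d@YS*1e3],1),'tip-TCP tool xy mm',np.round([e@R[:2,0]*1e3,e@R[:2,1]*1e3],1)); return s
E
python3 - <<'E'
from h import *
insieve(.037)
goal(.4428,-.2382,.0,-105)
E
```

```text
time_s: 25.8
position: [0.3672, -0.2679, 0.0431]
tool_rot: [[0.966, -0.259, 0.001], [-0.259, -0.966, -0.001], [0.002, 0.001, -1.0]]
ft_force: [-0.9, 0.9, 6.5]
grip_width: 0.0365
gripper_force: 40.5
time_s: 26.47
position: [0.4435, -0.2377, 0.1018]
tool_rot: [[0.966, -0.257, -0.0], [-0.257, -0.966, 0.0], [-0.0, 0.0, -1.0]]
ft_force: [-0.1, -0.4, -0.9]
grip_width: 0.0361
gripper_force: 40.5
tip px [220.8 221.4] sieve mm [-51.1 -31.3] tip-TCP tool xy mm [2.4 1.6]
t=26.5 at [ 0.4428 -0.238   0.1018] turn 0.001 shift cm x 0.01 y 0.02 z 10.18 | q6 63 grip 3.65 F [ 0.  -0.3 -0.3]
```

```bash
python3 -m crank '[3.5,0.1,0,1,0, 3.5,0,0,1,0, 3.5,0,0,1,0, 3.5,0,0,0.5,0, 3.5,0,0,0,0, 3.5,0,0,0,0, 3.5,0,0,0,0, 3.5,0,0,0,0]'
python3 -c "
from h import *
insieve(.038)"
```

```text
time_s: 27.18
position: [0.4441, -0.2388, 0.0677]
tool_rot: [[0.966, -0.259, 0.001], [-0.259, -0.966, -0.001], [0.001, 0.0, -1.0]]
ft_force: [0.3, 0.3, -1.1]
grip_width: 0.0366
gripper_force: 40.5
tip px [222.8 232.1] sieve mm [-50.7 -31.8] tip-TCP tool xy mm [0.4 1.6]
```

```bash
python3 -m crank '[3.5,0,0,0.5,0, 3.5,0,0,0.4,0, 3.5,0,0,0,0, 3.5,0,0,0,0, 3.5,0,0,0,0, 3.5,0,0,0,0, 3.5,0,0,0,0, 3.5,0,0,0,0]'
```

```text
time_s: 27.9
position: [0.4441, -0.2386, 0.0583]
tool_rot: [[0.966, -0.259, 0.0], [-0.259, -0.966, -0.0], [0.0, 0.0, -1.0]]
ft_force: [0.3, -0.1, -0.7]
grip_width: 0.0363
gripper_force: 40.5
```

```bash
python3 -m crank '[3.5,0,0,0.4,0, 3.5,0,0,0,0, 3.5,0,0,0,0, 3.5,0,0,0,0, 3.5,0,0,0,0, 3.5,0,0,0,0, 3.5,0,0,0,0, 3.5,0,0,0,0]'; python3 -m crank '[3.5,0,0,0.3,0, 3.5,0,0,0,0, 3.5,0,0,0,0, 3.5,0,0,0,0, 3.5,0,0,0,0, 3.5,0,0,0,0, 3.5,0,0,0,0, 3.5,0,0,0,0]'
python3 -c "
from h import *
insieve(.038)"
```

```text
time_s: 28.57
position: [0.4447, -0.2392, 0.0556]
tool_rot: [[0.966, -0.259, 0.002], [-0.259, -0.966, -0.002], [0.003, 0.002, -1.0]]
ft_force: [-2.2, 1.1, 13.6]
grip_width: 0.0365
gripper_force: 41.8
time_s: 29.23
position: [0.4446, -0.2391, 0.0531]
tool_rot: [[0.966, -0.259, 0.002], [-0.259, -0.966, -0.002], [0.003, 0.002, -1.0]]
ft_force: [-5.0, 2.6, 20.3]
grip_width: 0.0365
gripper_force: 44.7
tip px [229.2 246. ] sieve mm [-44.4   9.3] tip-TCP tool xy mm [40.9  7.8]
```

```bash
python3 - <<'E'
from h import *
for i in range(2):
    s=pic('scene');o=env.observe();print(np.round(o['wrist_torque'],2),np.round(o['ft_force'],1))
u=proj(s,[*o['position'][:2],.08]).astype(int);print(u)
save(s,'pics/p7.png',(u[0]-50,u[1]-45,u[0]+50,u[1]+45),6)
E
```

```text
[ 0.32  0.55 -0.05] [-4.1  2.6 20.2]
[ 0.38  0.46 -0.04] [-3.9  3.5 19.8]
[223 234]
```

View pics/p7.png

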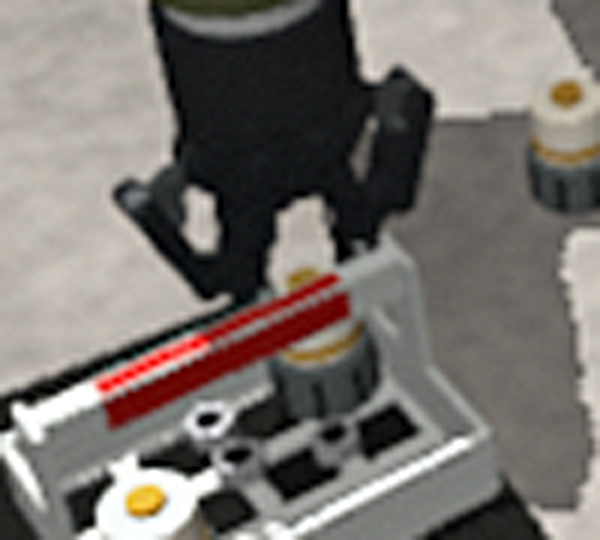

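```bash
python3 -m crank '[3.5,0,0,-0.8,0, 3.5,0,0,-0.7,0, 3.5,0,0,0,0, 3.5,0,0,0,0, 3.5,0,0,0,0, 3.5,0,0,0,0, 3.5,0,0,0,0, 3.5,0,0,0,0]'
python3 -c "
from h import *
insieve(.038)"
for i in 1 2 3; do python3 -m crank '[3.5,-0.15,0,0,0, 3.5,0,0,0,0, 3.5,0,0,0,0, 3.5,0,0,0,0, 3.5,0,0,0,0, 3.5,0,0,0,0, 3.5,0,0,0,0, 3.5,0,0,0,0]' | grep -E 'pos|ft_'; done
```

```text
time_s: 30.05
position: [0.444, -0.2385, 0.066]
tool_rot: [[0.966, -0.259, -0.0], [-0.259, -0.966, 0.0], [-0.001, -0.0, -1.0]]
ft_force: [0.4, -1.0, -1.1]
grip_width: 0.0364
gripper_force: 42.5
tip px [222.8 231.9] sieve mm [-51.5 -34.3] tip-TCP tool xy mm [-1.9  1. ]
position: [0.4426, -0.2382, 0.0662]
ft_force: [0.4, 1.1, 0.0]
position: [0.4412, -0.2378, 0.0662]
ft_force: [-0.2, 0.6, -0.9]
position: [0.4397, -0.2374, 0.0662]
ft_force: [-0.5, -0.6, -0.4]
```

```bash
for i in 1 2 3; do python3 -m crank '[3.5,-0.15,0,0,0, 3.5,0,0,0,0, 3.5,0,0,0,0, 3.5,0,0,0,0, 3.5,0,0,0,0, 3.5,0,0,0,0, 3.5,0,0,0,0, 3.5,0,0,0,0]' | grep -E 'pos|ft_'; done
python3 -c "
from h import *
insieve(.038)"
```

```text
position: [0.4384, -0.2372, 0.0663]
ft_force: [2.0, -2.4, 0.4]
position: [0.4367, -0.2366, 0.0662]
ft_force: [1.8, -1.0, -0.8]
position: [0.4353, -0.2362, 0.0662]
ft_force: [1.0, -0.5, 0.1]
tip px [221.  230.1] sieve mm [-51.4 -43.6] tip-TCP tool xy mm [-2.2  1.1]
```

```bash
python3 - <<'E'
from h import *
s=pic('scene');X=[.4814,-.3589,.069];print(np.round(at_z(s,tip(s,X),.069),4))
E
python3 -m crank '[3.5,0.05,0,0.4,0, 3.5,0,0,0.3,0, 3.5,0,0,0.3,0, 3.5,0,0,0,0, 3.5,0,0,0,0, 3.5,0,0,0,0, 3.5,0,0,0,0, 3.5,0,0,0,0]' | grep -E 'pos|ft_'
python3 -m crank '[3.5,0,0,0.3,0, 3.5,0,0,0,0, 3.5,0,0,0,0, 3.5,0,0,0,0, 3.5,0,0,0,0, 3.5,0,0,0,0, 3.5,0,0,0,0, 3.5,0,0,0,0]'| grep -E 'pos|ft_'
```

```text
[ 0.4794 -0.3563  0.069 ]
position: [0.4357, -0.2363, 0.0562]
ft_force: [1.4, -1.1, -0.8]
position: [0.4358, -0.2363, 0.0532]
ft_force: [0.9, 0.2, -1.2]
```

```bash
python3 -m crank '[3.5,0,0,0.3,0, 3.5,0,0,0.2,0, 3.5,0,0,0,0, 3.5,0,0,0,0, 3.5,0,0,0,0, 3.5,0,0,0,0, 3.5,0,0,0,0, 3.5,0,0,0,0]'| grep -E 'pos|ft_'
python3 -m crank '[3.5,0,0,0.2,0, 3.5,0,0,0,0, 3.5,0,0,0,0, 3.5,0,0,0,0, 3.5,0,0,0,0, 3.5,0,0,0,0, 3.5,0,0,0,0, 3.5,0,0,0,0]'| grep -E 'pos|ft_'
```

```text
position: [0.4359, -0.2364, 0.0482]
ft_force: [1.4, -0.1, -1.0]
position: [0.4362, -0.2366, 0.0466]
ft_force: [1.4, 0.1, 5.9]
```

```bash
python3 -m crank '[4.4,0,0,0,0, 4.8,0,0,0,0, 5.2,0,0,0,0, 5.2,0,0,0,0, 5.2,0,0,-2,0, 5.2,0,0,-3,0, 5.2,0,0,-3,0, 5.2,0,0,-2,0]' 40 | grep -E 'pos|ft_'
python3 -m crank '[6,-0.91,-3.56,0,0, 6,-0.91,-3.56,0,0, 6,-0.91,-3.56,0,0, 6,-0.91,-3.56,0,0, 6,-0.91,-3.56,0,0, 6,-0.91,-3.56,0,0, 6,-0.91,-3.56,0,0, 6,0,0,0,0]' | grep -E 'pos|ft_'
python3 - <<'E'
from h import *
t=pic('top');s=pic('scene')
for X in([.480,-.356,.069],[.438,-.237,.069],[.439,.0225,.062],[.427,-.057,.062]):
    a,b=tip(t,X),tip(s,X); 
    print(X,'top',None if a is None else np.round(at_z(t,a,X[2]),4),'scene',None if b is None else np.round(at_z(s,b,X[2]),4))
goal(.4392,.0208,.037,-105)
E
```

```text
position: [0.4361, -0.2366, 0.1485]
ft_force: [1.1, -0.7, 0.4]
position: [0.4377, 0.0258, 0.1462]
ft_force: [-0.7, -0.3, 0.1]
[0.48, -0.356, 0.069] top [ 0.4788 -0.353   0.069 ] scene [ 0.4795 -0.3562  0.069 ]
[0.438, -0.237, 0.069] top [ 0.4365 -0.2362  0.069 ] scene [ 0.4773 -0.2517  0.069 ]
[0.439, 0.0225, 0.062] top None scene [0.4393 0.0193 0.062 ]
[0.427, -0.057, 0.062] top None scene [ 0.4273 -0.0597  0.062 ]
t=38.3 at [0.4387 0.0219 0.1462] turn 0.003 shift cm x 0.08 y 0.09 z 10.92 | q6 92 grip 5.99 F [ 0.3 -1.3  0.1]
```

```bash
python3 -m crank '[6,0,0,3.6,0, 6,0,0,3.6,0, 6,0,0,2.7,0, 6,0,0,1,0, 6,0,0,0,0, 6,0,0,0,0, 3.5,0,0,0,0, 3.5,0,0,0,0]' 40 | grep -E 'pos|ft_'
python3 -m crank '[3.5,0,0,0,0, 3.5,0,0,0,0, 3.5,0,0,0,0, 3.5,0,0,0,0, 3.5,0,0,0,0, 3.5,0,0,0,0, 3.5,0,0,0,0, 3.5,0,0,0,0]' | grep -vE 'tool'
python3 -m crank '[3.5,0,0,-3,0, 3.5,0,0,-4,0, 3.5,0,0,-4,0, 3.5,0,0,-1,0, 3.5,0,0,0,0, 3.5,0,0,0,0, 3.5,0,0,0,0, 3.5,0,0,0,0]' | grep -vE 'tool'
python3 -c "
from h import *
goal(.5023,-.2522,.15,-104)"
```

```text
position: [0.4396, 0.0203, 0.0383]
ft_force: [-0.0, 2.8, 14.5]
time_s: 39.63
position: [0.4396, 0.0204, 0.0384]
ft_force: [-1.2, -2.0, 6.2]
grip_width: 0.0365
gripper_force: 39.8
time_s: 40.3
position: [0.4382, 0.0209, 0.1559]
ft_force: [1.5, -0.4, -1.8]
grip_width: 0.0368
gripper_force: 40.9
t=40.3 at [0.4382 0.0209 0.1559] turn -0.018 shift cm x 12.83 y 24.95 z 0.59 | q6 92 grip 3.68 F [ 1.5 -0.4 -1.8]
```

```bash
python3 -m crank '[3.5,1.6,3.12,0,-0.018, 3.5,1.6,3.12,0,0, 3.5,1.6,3.12,0,0, 3.5,1.6,3.12,0,0, 3.5,1.6,3.12,0,0, 3.5,1.6,3.12,0,0, 3.5,1.6,3.12,0,0, 3.5,1.6,3.1,0,0]' | grep -E 'pos|ft_'
python3 -m crank '[3.5,0,0,0,0, 3.5,0,0,0,0, 3.5,0,0,3,0, 3.5,0,0,3,0, 3.5,0,0,2,0, 3.5,0,0,0,0, 3.5,0,0,0,0, 3.5,0,0,0,0]' | grep -E 'pos|ft_'
python3 -c "
from h import *
goal(.5023,-.2522,.0454,-104)
t=pic('top');X=[.4788,-.353,.069];a=tip(t,X);print(a is not None and at_z(t,a,.069))"
```

```text
position: [0.5019, -0.2538, 0.1556]
ft_force: [-0.3, 0.3, -0.3]
position: [0.5027, -0.252, 0.0783]
ft_force: [0.0, 0.4, 0.3]
t=41.6 at [ 0.5027 -0.252   0.0783] turn 0.001 shift cm x -0.03 y 0.03 z 3.29 | q6 65 grip 3.64 F [0.  0.4 0.3]
False
```

```bash
python3 -m crank '[3.5,0,0,0.5,0, 3.5,0,0,0.5,0, 3.5,0,0,0.5,0, 3.5,0,0,0,0, 3.5,0,0,0,0, 3.5,0,0,0,0, 3.5,0,0,0,0, 3.5,0,0,0,0]' | grep -E 'pos|ft_'
python3 -m crank '[3.5,0,0,0.4,0, 3.5,0,0,0.4,0, 3.5,0,0,0,0, 3.5,0,0,0,0, 3.5,0,0,0,0, 3.5,0,0,0,0, 3.5,0,0,0,0, 3.5,0,0,0,0]' | grep -E 'pos|ft_'
python3 -m crank '[3.5,0,0,0.4,0, 3.5,0,0,0,0, 3.5,0,0,0.3,0, 3.5,0,0,0,0, 3.5,0,0,0,0, 3.5,0,0,0,0, 3.5,0,0,0,0, 3.5,0,0,0,0]' | grep -E 'pos|ft_'
```

```text
position: [0.5023, -0.2523, 0.0624]
ft_force: [-0.1, 0.4, -1.2]
position: [0.5023, -0.2523, 0.0543]
ft_force: [-0.3, 0.5, 0.3]
position: [0.5022, -0.2523, 0.0473]
ft_force: [-0.2, 1.0, -0.7]
```

```bash
python3 -m crank '[3.5,0,0,0.15,0, 3.5,0,0,0,0, 4.4,0,0,0,0, 4.8,0,0,0,0, 5.2,0,0,0,0, 5.2,0,0,-2,0, 5.2,0,0,-4,0, 5.2,0,0,-4,0]' 40 | grep -E 'pos|ft_'
python3 -m crank '[6,-2,-2.86,0,0, 6,-2,-2.86,0,0, 6,-2,-2.86,0,0, 6,-2,-2.86,0,0, 6,-2,-2.86,0,0, 6,-2,-2.86,0,0, 6,0,0,0,0, 6,0,0,0,0]' | grep -E 'pos|ft_'
python3 - <<'E'
from h import *
t=pic('top');s=pic('scene')
for X in([.479,-.355,.069],[.4365,-.2364,.069],[.502,-.252,.069],[.427,-.057,.062]):
    a,b=tip(t,X),tip(s,X); 
    print(X,'top',None if a is None else np.round(at_z(t,a,X[2]),4),'scene',None if b is None else np.round(at_z(s,b,X[2]),4))
goal(.4271,-.0567,.037,-104)
E
```

```text
position: [0.5016, -0.2518, 0.1462]
ft_force: [1.4, -0.8, 0.9]
position: [0.4269, -0.0556, 0.1461]
ft_force: [1.4, -0.6, -0.5]
[0.479, -0.355, 0.069] top [ 0.4787 -0.3529  0.069 ] scene [ 0.4795 -0.3562  0.069 ]
[0.4365, -0.2364, 0.069] top [ 0.4365 -0.2362  0.069 ] scene [ 0.4766 -0.2488  0.069 ]
[0.502, -0.252, 0.069] top [ 0.5013 -0.2498  0.069 ] scene [ 0.5021 -0.2536  0.069 ]
[0.427, -0.057, 0.062] top None scene [ 0.4275 -0.0599  0.062 ]
t=45.1 at [ 0.4278 -0.0573  0.146 ] turn 0.000 shift cm x -0.08 y -0.04 z 10.90 | q6 81 grip 6.01 F [ 0.7 -0.2 -0.2]
```

```bash
python3 -m crank '[6,-0.05,-0.05,3.6,0, 6,0,0,3.6,0, 6,0,0,2.7,0, 6,0,0,1,0, 6,0,0,0,0, 6,0,0,0,0, 3.5,0,0,0,0, 3.5,0,0,0,0]' 40 | grep -E 'pos|ft_'
python3 -m crank '[3.5,0,0,0,0, 3.5,0,0,0,0, 3.5,0,0,0,0, 3.5,0,0,0,0, 3.5,0,0,-3,0, 3.5,0,0,-4,0, 3.5,0,0,-4,0, 3.5,0,0,-1,0]' | grep -vE 'tool'
python3 -c "
from h import *
goal(.4131,-.3371,.15,-104)"
```

```text
position: [0.4276, -0.0567, 0.0377]
ft_force: [-1.4, -2.9, 13.9]
time_s: 46.45
position: [0.4287, -0.0568, 0.1624]
ft_force: [0.5, -0.4, -0.2]
grip_width: 0.0361
gripper_force: 40.7
t=46.5 at [ 0.4287 -0.0568  0.1624] turn 0.000 shift cm x 5.27 y 27.58 z 1.24 | q6 81 grip 3.61 F [ 0.5 -0.4 -0.2]
```

```bash
python3 -m crank '[3.5,0.66,3.45,0,0, 3.5,0.66,3.45,0,0, 3.5,0.66,3.45,0,0, 3.5,0.66,3.45,0,0, 3.5,0.66,3.45,0,0, 3.5,0.66,3.45,0,0, 3.5,0.66,3.45,0,0, 3.5,0.66,3.4,0,0]' | grep -E 'pos|ft_'
python3 -m crank '[3.5,0,0,0,0, 3.5,0,0,0,0, 3.5,0,0,3,0, 3.5,0,0,3,0, 3.5,0,0,2,0, 3.5,0,0,0,0, 3.5,0,0,0,0, 3.5,0,0,0,0]' | grep -E 'pos|ft_'
python3 -c "
from h import *
goal(.4131,-.3371,.064,-104)"
```

```text
position: [0.411, -0.338, 0.1573]
ft_force: [0.9, 0.5, -0.6]
position: [0.4121, -0.3361, 0.0783]
ft_force: [-0.2, -1.2, 0.7]
t=47.8 at [ 0.4121 -0.3361  0.0783] turn 0.001 shift cm x 0.12 y 0.07 z 1.43 | q6 52 grip 3.68 F [-0.2 -1.2  0.7]
```

```bash
python3 -m crank '[3.5,0.12,0,0.5,0, 3.5,0,0,0.5,0, 3.5,0,0,0.4,0, 3.5,0,0,0,0, 3.5,0,0,0,0, 3.5,0,0,0,0, 3.5,0,0,0,0, 3.5,0,0,0,0]' | grep -E 'pos|ft_'
for i in 1 2 3; do python3 -m crank '[3.5,-0.12,0,0,0, 3.5,0,0,0,0, 3.5,0,0,0,0, 3.5,0,0,0,0, 3.5,0,0,0,0, 3.5,0,0,0,0, 3.5,0,0,0,0, 3.5,0,0,0,0]' | grep -E 'pos|ft_'; done
```

```text
position: [0.4127, -0.3366, 0.0629]
ft_force: [-1.2, 0.2, -1.3]
position: [0.4115, -0.3362, 0.0627]
ft_force: [-0.9, -0.7, -0.8]
position: [0.4104, -0.336, 0.0627]
ft_force: [0.1, -0.4, -1.5]
position: [0.4093, -0.3357, 0.0628]
ft_force: [3.9, -0.7, 0.8]
```

Wall felt (3.9 N). Descend here.

```bash
python3 -m crank '[3.5,0,0,0.4,0, 3.5,0,0,0.4,0, 3.5,0,0,0,0, 3.5,0,0,0,0, 3.5,0,0,0,0, 3.5,0,0,0,0, 3.5,0,0,0,0, 3.5,0,0,0,0]' | grep -E 'pos|ft_'
python3 -m crank '[3.5,0,0,0.3,0, 3.5,0,0,0,0, 3.5,0,0,0.3,0, 3.5,0,0,0,0, 3.5,0,0,0,0, 3.5,0,0,0,0, 3.5,0,0,0,0, 3.5,0,0,0,0]' | grep -E 'pos|ft_'
python3 -m crank '[3.5,0,0,0.2,0, 3.5,0,0,0,0, 3.5,0,0,0,0, 3.5,0,0,0,0, 3.5,0,0,0,0, 3.5,0,0,0,0, 3.5,0,0,0,0, 3.5,0,0,0,0]' | grep -E 'pos|ft_'
```

```text
position: [0.4089, -0.3355, 0.0547]
ft_force: [0.3, 0.5, -1.0]
position: [0.4092, -0.3357, 0.0488]
ft_force: [0.4, -1.0, -0.7]
position: [0.4092, -0.3357, 0.0468]
ft_force: [0.5, -0.1, -0.7]
```

```bash
python3 -m crank '[3.5,0,0,0.15,0, 3.5,0,0,0,0, 4.4,0,0,0,0, 4.8,0,0,0,0, 5.2,0,0,0,0, 5.2,0,0,-2,0, 5.2,0,0,-4,0, 5.2,0,0,-4,0]' 40 | grep -E 'pos|ft_'
python3 -m crank '[6,0,-4,-4,-0.1, 6,0,-4,-2,-0.1, 6,0,-4,0,-0.1, 6,0,-4,0,-0.1, 6,0,-4,0,-0.1, 6,0,-4,0,-0.1, 6,0,-4,0,-0.1, 6,0,-4,0,-0.1]' | grep -E 'pos|ft_'
python3 - <<'E'
from h import *
t=pic('top');s=pic('scene')
for X in([.479,-.355,.069],[.4365,-.2364,.069],[.502,-.252,.069],[.409,-.336,.069]):
    a,b=tip(t,X),tip(s,X); 
    print(X,'top',None if a is None else np.round(at_z(t,a,X[2]),4),'scene',None if b is None else np.round(at_z(s,b,X[2]),4))
hsv=cv2.cvtColor(t['color'],cv2.COLOR_RGB2HSV).astype(int)
m=((abs(hsv[:,:,0]-10)<5)&(hsv[:,:,1]>150)).astype(np.uint8);m[:,260:]=0;m[:190]=0
yy,xx=np.nonzero(m);W=np.array([at_z(t,(a,b),.098)[:2] for a,b in zip(xx,yy)]);c=np.array([.5134,.2971])
r=np.linalg.norm(W-c,axis=1)
ring=W[(r>.09)&(r<.112)]
A=np.c_[2*W,np.ones(len(W))]
e=cv2.minEnclosingCircle(np.float32(W[(r<.109)]));print('circle',e)
f=W[(r>.112)];print('fin',len(f),f.mean(0),np.degrees(np.arctan2(*(f.mean(0)-e[0])[::-1])),r.max())
print([(n,np.round(u).tolist()) for n in('stopper',) for u,c in find(t,n,2)])
goal(.4106,.2314,.2,122.6)
save(t,'pics/p8.png')
E
```

```text
position: [0.4087, -0.335, 0.1458]
ft_force: [1.0, -0.6, 0.5]
position: [0.3727, -0.037, 0.1934]
ft_force: [0.3, 0.1, 1.0]
[0.479, -0.355, 0.069] top [ 0.477 -0.353  0.069] scene [ 0.4777 -0.3566  0.069 ]
[0.4365, -0.2364, 0.069] top [ 0.436  -0.2356  0.069 ] scene [ 0.4758 -0.2476  0.069 ]
[0.502, -0.252, 0.069] top [ 0.5008 -0.2501  0.069 ] scene [ 0.5016 -0.2535  0.069 ]
[0.409, -0.336, 0.069] top [ 0.4092 -0.3342  0.069 ] scene [ 0.45   -0.3425  0.069 ]
circle ((0.512671947479248, 0.2960442900657654), 0.10776610672473907)
fin 38 [0.41389151 0.24534917] -152.83264546270308 0.40431757483745867
[('stopper', [388.0, 183.0])]
t=53.9 at [ 0.3723 -0.0368  0.1937] turn -0.010 shift cm x 17.68 y -20.53 z -0.63 | q6 34 grip 5.99 F [ 0.4 -0.9  0.3]
```

View pics/p8.png

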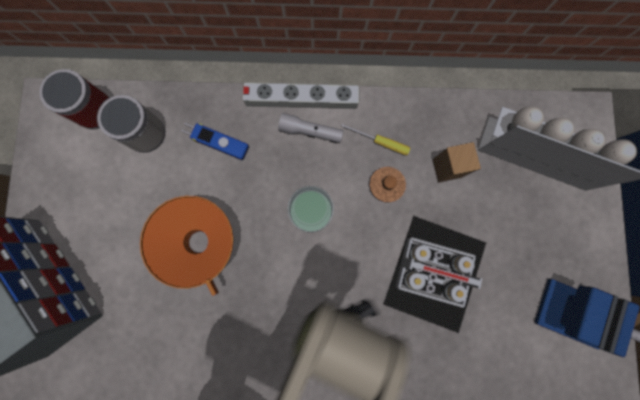

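```bash
python3 -m crank '[6,0,0,0,-0.01, 6,2.52,-2.95,0,0, 6,2.52,-2.95,0,0, 6,2.52,-2.95,0,0, 6,2.52,-2.95,0,0, 6,2.52,-2.95,0,0, 6,2.52,-2.95,0,0, 6,2.52,-2.95,0,0]' | grep -E 'pos|ft_'
python3 -m crank '[6,0,0,0,0, 6,0,0,0,0, 6,0,0,3,0, 6,0,0,3,0, 6,0,0,0,0, 6,0,0,0,0, 6,0,0,0,0, 6,0,0,0,0]' | grep -E 'pos|ft_'
python3 - <<'E'
from h import *
goal(.4096,.2308,.066,122.4)
s=pic('scene');save(s,'pics/p9.png',(280,90,420,200),5)
E
```

```text
position: [0.4127, 0.2316, 0.1932]
ft_force: [0.5, -0.4, -0.2]
position: [0.4127, 0.2299, 0.1349]
ft_force: [-0.8, 0.5, 0.0]
t=55.3 at [0.4127 0.2299 0.1349] turn -0.001 shift cm x -0.21 y -0.24 z 6.89 | q6 72 grip 6.01 F [-0.8  0.5  0. ]
```

View pics/p9.png

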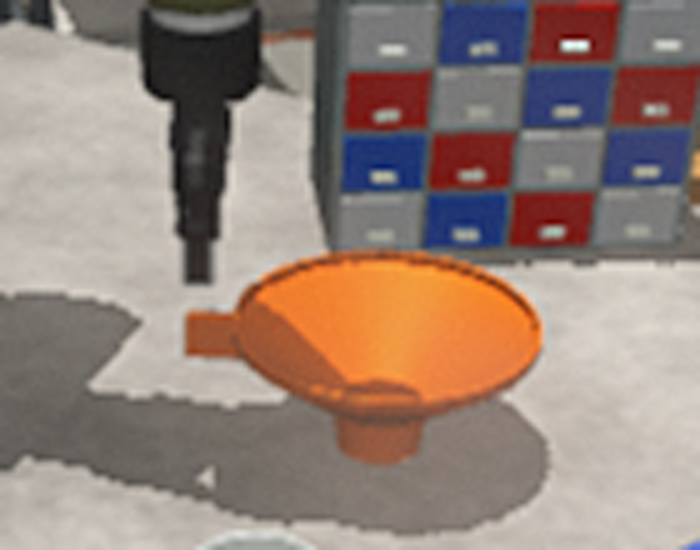

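```bash
python3 -m crank '[6,-0.2,-0.2,2.5,0, 6,0,0,2.5,0, 6,0,0,1.9,0, 6,0,0,0,0, 6,0,0,0,0, 3,0,0,0,0, 0.5,0,0,0,0, 0.5,0,0,0,0]' 100 | grep -vE 'tool'
python3 -m crank '[0.5,0,0,0,0, 0.5,0,0,0,0, 0.5,0,0,0,0, 0.5,0,0,0,0, 0.5,0,0,0,0, 0.5,0,0,0,0, 0.5,0,0,0,0, 0.5,0,0,0,0]' | grep -vE 'tool'
```

```text
time_s: 55.98
position: [0.4094, 0.231, 0.0655]
ft_force: [-0.7, -0.6, -0.3]
grip_width: 0.0238
gripper_force: 0.0
time_s: 56.65
position: [0.4089, 0.2308, 0.0647]
ft_force: [-1.8, -2.5, 7.3]
grip_width: 0.0088
gripper_force: 97.8
```

```bash
python3 -m crank '[0.5,0,0,-1,0, 0.5,0,0,-1,0, 0.5,0,0,-2,0, 0.5,0,0,-3,0, 0.5,0,0,-3,0, 0.5,0,0,-3,0, 0.5,0,0,0,0, 0.5,0,0,0,0]' | grep -vE 'tool'
python3 - <<'E'
from h import *
s=pic('scene');t=pic('top')
print('rim ctr scene',np.round(at_z(s,(331.2,204.4),.09),4),'ring px', [np.round(proj(s,[.6,.019,.09]),1)])
for q in('jar_mouth','jar'):
  for p,n in((t,'t'),(s,'s')): print(q,n,[(np.round(u,1).tolist(),c,np.round(at_z(p,u,.09 if 'm' in q else .045),3).tolist()) for u,c in find(p,q,3)])
# scores of circle models in top: mean gradient magnitude along projected circle
g=cv2.cvtColor(t['color'],cv2.COLOR_RGB2GRAY).astype(np.float32);g=cv2.GaussianBlur(g,(0,0),.8)
G=np.hypot(cv2.Sobel(g,5,1,0),cv2.Sobel(g,5,0,1))
gs=cv2.GaussianBlur(cv2.cvtColor(s['color'],cv2.COLOR_RGB2GRAY).astype(np.float32),(0,0),.8);Gs=np.hypot(cv2.Sobel(gs,5,1,0),cv2.Sobel(gs,5,0,1))
th=np.linspace(0,2*np.pi,72,endpoint=False)
def sc(p,G,x,y,circs):
    P=np.array([proj(p,[x+r*np.cos(a),y+r*np.sin(a),z]) for r,z in circs for a in th],np.float32)
    return cv2.remap(G,P[:,0].reshape(-1,1),P[:,1].reshape(-1,1),1).mean()
for nm,p,GG,cs in(('top57',t,G,[(.057,.03)]),('top42',t,G,[(.042,.09)]),('scene',s,Gs,[(.042,.09)])):
    b=max(((sc(p,GG,x,y,cs),x,y) for x in np.arange(.58,.62,.002) for y in np.arange(.002,.036,.002)));print(nm,np.round(b,3))
o=env.observe();a=[ (np.round(u,1).tolist()) for u,c in find(s,'funnel_mouth',1)];print('funnel mouth',a, o['position'],np.round(at_z(s,a[0],o['position'][2]+.033),4), np.round(o['tool_rot'],3)[:,1])
E
```

```text
time_s: 57.32
position: [0.4089, 0.2309, 0.195]
ft_force: [-0.4, 0.7, -2.8]
grip_width: 0.0083
gripper_force: 97.5
rim ctr scene [0.6023 0.0182 0.09  ] ring px [array([330.7, 204. ])]
jar_mouth t [([310.6, 209.0], 0.7, [0.598, 0.018, 0.09])]
jar_mouth s [([330.7, 220.2], 0.6, [0.641, -0.041, 0.09]), ([307.6, 270.7], 0.53, [0.7, -0.22, 0.09])]
jar t [([309.7, 208.0], 0.67, [0.605, 0.021, 0.045])]
jar s [([331.9, 218.2], 0.96, [0.608, 0.015, 0.045]), ([201.1, 275.8], 0.59, [0.477, -0.348, 0.045])]
top57 [3.6428e+01 6.0600e-01 2.0000e-02]
top42 [3.0983e+01 6.0000e-01 2.0000e-02]
scene [8.7891e+01 6.1200e-01 2.0000e-03]
funnel mouth [[358.9, 123.4]] [0.40835788 0.23070998 0.19323357] [0.5356 0.265  0.2262] [ 0.536 -0.844 -0.001]
```

```bash
python3 -m crank '[0.5,-0.3,1.2,0,0, 0.5,-0.6,2.4,0,0, 0.5,-0.7,2.8,0,0, 0.5,-0.8,3,0,0, 0.5,-0.8,3,0,0, 0.5,-0.8,3,0,0, 0.5,-0.8,3,0,0, 0.5,-0.7,2.8,0,0]' | grep -E 'pos|ft_'
python3 -m crank '[0.5,-0.6,2.4,0,0, 0.5,-0.5,2,0,0, 0.5,-0.4,1.5,0,0, 0.5,0,0,0,0, 0.5,0,0,0,0, 0.5,0,0,0,0, 0.5,0,0,0,0, 0.5,0,0,0,0]' | grep -E 'pos|ft_'
python3 - <<'E'
from h import *
goal(.4985,-.0451,.119,122.4)
t=pic('top');hsv=cv2.cvtColor(t['color'],cv2.COLOR_RGB2HSV).astype(int)
o=env.observe()['position'];zr=o[2]-.0647+.098
m=((abs(hsv[:,:,0]-10)<6)&(hsv[:,:,1]>140)).astype(np.uint8);m[:160]=0;m[:,380:]=0;m[:,220]*=1
n,l,st,ce=cv2.connectedComponentsWithStats(m);k=1+np.argmax(st[1:,4]);yy,xx=np.nonzero(l==k)
W=np.array([at_z(t,(a,b),zr)[:2] for a,b in zip(xx,yy)]);c=np.array([.602,.02]);r=np.linalg.norm(W-c,axis=1)
print('circle',cv2.minEnclosingCircle(np.float32(W[r<.118])),len(W),W.min(0),W.max(0))
E
```

```text
position: [0.4762, 0.0206, 0.1939]
ft_force: [0.6, 0.2, -0.6]
position: [0.4947, -0.0346, 0.1944]
ft_force: [-0.1, -0.5, -1.4]
t=59.0 at [ 0.4947 -0.0346  0.1944] turn 0.001 shift cm x -0.24 y 1.08 z 7.54 | q6 40 grip 0.84 F [-0.1 -0.5 -1.4]
circle ((0.6015664339065552, 0.034926384687423706), 0.10345478355884552) 6183 [ 0.50249161 -0.06733071] [0.68200386 0.13734094]
```

```bash
python3 -m crank '[0.5,-0.2,0.6,0,0, 0.5,-0.2,0.6,0,0, 0.5,0,0,1.5,0, 0.5,0,0,1.5,0, 0.5,0,0,1,0, 0.5,0,0,0,0, 0.5,0,0,0,0, 0.5,0,0,0,0]' | grep -E 'pos|ft_'
python3 -m crank '[0.5,0,0,0.5,0, 0.5,0,0,0.5,0, 0.5,0,0,0,0, 0.5,0,0,0,0, 0.5,0,0,0,0, 0.5,0,0,0,0, 0.5,0,0,0,0, 0.5,0,0,0,0]' | grep -E 'pos|ft_'
python3 - <<'E'
from h import *
goal(.4977,-.047,.119,122.4)
for n in('top','scene'):
    t=pic(n);hsv=cv2.cvtColor(t['color'],cv2.COLOR_RGB2HSV).astype(int)
    o=env.observe()['position'];zr=o[2]-.0647+.098
    m=((hsv[:,:,0]>2)&(hsv[:,:,0]<16)&(hsv[:,:,1]>140)).astype(np.uint8)
    l=cv2.connectedComponentsWithStats(m);k=1+np.argmax(l[2][1:,4]);yy,xx=np.nonzero(l[1]==k)
    W=np.array([at_z(t,(a,b),zr)[:2] for a,b in zip(xx,yy)])
    print(n,W.min(0),W.max(0),np.round(o,4))
E
```

```text
position: [0.4985, -0.0481, 0.155]
ft_force: [0.0, 0.6, -1.4]
position: [0.4981, -0.0477, 0.1444]
ft_force: [-1.3, 0.3, -1.6]
t=60.4 at [ 0.4981 -0.0477  0.1444] turn 0.000 shift cm x 0.01 y -0.08 z 2.54 | q6 39 grip 0.86 F [-1.3  0.3 -1.6]
top [ 0.50459238 -0.08088767] [0.70833745 0.12357909] [ 0.498  -0.0477  0.1444]
scene [ 0.50373205 -0.11029011] [0.71348174 0.12056501] [ 0.498  -0.0477  0.1444]
```

```bash
python3 -m crank '[0.5,-0.2,-0.1,0.5,0, 0.5,0,0,0.5,0, 0.5,0,0,0.5,0, 0.5,0,0,0,0, 0.5,0,0,0,0, 0.5,0,0,0,0, 0.5,0,0,0,0, 0.5,0,0,0,0]' | grep -E 'pos|ft_'
for i in 1 2; do python3 -m crank '[0.5,0,0,0.3,0, 0.5,0,0,0,0, 0.5,0,0,0,0, 0.5,0,0,0,0, 0.5,0,0,0,0, 0.5,0,0,0,0, 0.5,0,0,0,0, 0.5,0,0,0,0]' | grep -E 'pos|ft_'; done
```

```text
position: [0.4959, -0.048, 0.1295]
ft_force: [0.2, 0.6, -1.4]
position: [0.4958, -0.0479, 0.1263]
ft_force: [-0.0, 0.5, -0.8]
position: [0.4958, -0.0479, 0.1234]
ft_force: [-0.9, -0.4, -1.3]
```

```bash
for i in 1 2 3; do python3 -m crank '[0.5,0,0,0.2,0, 0.5,0,0,0,0, 0.5,0,0,0,0, 0.5,0,0,0,0, 0.5,0,0,0,0, 0.5,0,0,0,0, 0.5,0,0,0,0, 0.5,0,0,0,0]' | grep -E 'pos|ft_'; done
```

```text
position: [0.4959, -0.048, 0.1214]
ft_force: [0.2, -1.9, 0.4]
position: [0.4958, -0.0483, 0.1198]
ft_force: [-3.8, -3.4, 6.9]
position: [0.4957, -0.0484, 0.1177]
ft_force: [-5.5, -4.6, 6.0]
```

```bash
python3 -m crank '[0.5,0,0,-0.15,0, 0.5,0,0,0,0, 2,0,0,0,0, 3,0,0,0,0, 4,0,0,0,0, 4,0,0,0,0, 4,0,0,0,0, 4,0,0,-1,0]' 40| grep -E 'pos|ft_'
python3 -m crank '[4,0,0,-3,0, 4,0,0,-4,0, 4,0,0,-4,0, 4,-3,1,0,0, 4,-3,1,0,0, 4,-3,1,0,0, 4,-3,1,0,0, 4,-2,0,0,0]' | grep -E 'pos|ft_'
cat >> h.py <<'E'
def orange(zr):
    for n in('top','scene'):
        t=pic(n);hsv=cv2.cvtColor(t['color'],cv2.COLOR_RGB2HSV).astype(int)
        m=((hsv[:,:,0]>2)&(hsv[:,:,0]<16)&(hsv[:,:,1]>140)).astype(np.uint8)
        l=cv2.connectedComponentsWithStats(m);k=1+np.argmax(l[2][1:,4]);m=(l[1]==k).astype(np.uint8)
        m=cv2.morphologyEx(cv2.morphologyEx(m,3,np.ones((25,25))),2,cv2.getStructuringElement(2,(15,15)))
        c=max(cv2.findContours(m,0,2)[0],key=cv2.contourArea)[:,0]
        W=np.array([at_z(t,u,zr)[:2] for u in c]);(a,b),R=cv2.minEnclosingCircle(np.float32(W));print(n,'range',np.round(W.min(0),4),np.round(W.max(0),4),'mid',np.round((W.min(0)+W.max(0))/2,4),'circ',np.round([a,b,R],4))
E
python3 -c "
from h import *
orange(.152)
t=pic('top');print([np.round(at_z(t,tip(t,X),.069),4) for X in([.477,-.353,.069],[.436,-.2356,.069],[.501,-.25,.069],[.409,-.3345,.069])])
goal(.46,-.294,.2,-15)"
```

```text
position: [0.495, -0.0476, 0.1275]
ft_force: [-1.1, -0.6, 0.5]
position: [0.3979, -0.1586, 0.2388]
ft_force: [-0.4, -1.6, -0.0]
top range [ 0.5005 -0.0817] [0.7045 0.1208] mid [0.6025 0.0196] circ [0.5968 0.0137 0.1113]
scene range [ 0.498  -0.0987] [0.7064 0.1279] mid [0.6022 0.0146] circ [0.6081 0.0145 0.1144]
[array([ 0.477 , -0.3531,  0.069 ]), array([ 0.436 , -0.2356,  0.069 ]), array([ 0.5008, -0.2501,  0.069 ]), array([ 0.4092, -0.3341,  0.069 ])]
t=66.0 at [ 0.3985 -0.1573  0.239 ] turn -0.746 shift cm x -11.61 y 9.48 z 3.90 | q6 20 grip 4.05 F [-0.4 -0.1 -1. ]
```

```bash
python3 -m crank '[6,0,0,0,-0.109, 6,0,0,0,-0.109, 6,0,0,0,-0.109, 6,0,0,0,-0.109, 6,0,0,0,-0.109, 6,0,0,0,-0.109, 6,0,0,0,-0.109, 6,0,0,0,0]' | grep -E 'pos|ft_'
python3 - <<'E'
from h import *
goal(.457,-.294,.15,-14)
t=pic('top');hsv=cv2.cvtColor(t['color'],cv2.COLOR_RGB2HSV).astype(int);H,S,V=[hsv[:,:,i] for i in range(3)]
m=((H<8)|(H>172))&(S>110)&(V>80);yy,xx=np.nonzero(m[245:300,400:490]);W=np.array([at_z(t,(a+400,b+245),.099)[:2] for a,b in zip(xx,yy)])
print(len(W),W.mean(0),cv2.minAreaRect(np.float32(W)))
E
```

```text
position: [0.3997, -0.1561, 0.2387]
ft_force: [0.8, -0.5, -0.4]
t=66.6 at [ 0.3997 -0.1561  0.2387] turn 0.007 shift cm x -11.99 y 8.90 z 8.87 | q6 -24 grip 6.01 F [ 0.8 -0.5 -0.4]
108 [ 0.45630314 -0.29331754] ((0.4563460052013397, -0.29300034046173096), (0.09836163371801376, 0.005596332252025604), 75.32552337646484)
```

```bash
python3 -m crank '[6,-3,2.2,0,0.015, 6,-3,2.2,0,0, 6,-3,2.2,0,0, 6,-2.9,2.2,0,0, 6,0,0,3,0, 6,0,0,3,0, 6,0,0,3,0, 6,0,0,0,0]' | grep -E 'pos|ft_'
python3 -c "
from h import *
goal(.4563,-.2932,.069,-14.5)"
```

```text
position: [0.453, -0.292, 0.1436]
ft_force: [0.0, 1.0, -1.4]
t=67.3 at [ 0.453  -0.292   0.1436] turn -0.007 shift cm x -0.03 y 0.35 z 7.46 | q6 -30 grip 5.99 F [ 0.   1.  -1.4]
```

```bash
python3 -m crank '[6,0,0.3,2,0, 6,0,0,2,0, 6,0,0,2,0, 6,0,0,1.2,0, 6,0,0,0,0, 6,0,0,0,0, 6,0,0,0,0, 6,0,0,0,0]' 110 | grep -E 'pos|ft_'
python3 -c "
from h import *
goal(.4563,-.2932,.069,-14.5)"
```

```text
position: [0.458, -0.2952, 0.0784]
ft_force: [0.4, -0.1, -0.2]
t=68.0 at [ 0.458  -0.2952  0.0784] turn -0.004 shift cm x 0.15 y -0.22 z 0.94 | q6 -31 grip 5.97 F [ 0.4 -0.1 -0.2]
```

```bash
python3 -m crank '[6,0.1,-0.15,0.9,0, 6,0,0,0,0, 3,0,0,0,0, 0.6,0,0,0,0, 0.6,0,0,0,0, 0.6,0,0,0,0, 0.6,0,0,0,0, 0.6,0,0,0,0]' 115 | grep -vE 'tool'
python3 -m crank '[0.6,0,0,0,0, 0.6,0,0,0,0, 0.6,0,0,0,0, 0.6,0,0,-0.3,0, 0.6,0,0,-0.5,0, 0.6,0,0,-1,0, 0.6,0,0,-1.5,0, 0.6,0,0,-1.5,0]' | grep -vE 'tool'
python3 -m crank '[0.6,0,0,-2,0, 0.6,0,0,-2,0, 0.6,0,0,-2.5,0, 0.6,0,0,-2.5,0, 0.6,0,0,-2,0, 0.6,0,0,-1,0, 0.6,0,0,-0.4,0, 0.6,0,0,0,0]' | grep -vE 'tool'
python3 - <<'E'
from h import *
goal(.602,.020,.24,-14.5)
orange(.152)
E
```

```text
time_s: 68.68
position: [0.4563, -0.2936, 0.0682]
ft_force: [-0.6, 0.8, 4.7]
grip_width: 0.0103
gripper_force: 112.7
time_s: 69.35
position: [0.4558, -0.2931, 0.1163]
ft_force: [-0.0, 0.4, -7.1]
grip_width: 0.0102
gripper_force: 112.4
time_s: 70.02
position: [0.4561, -0.2934, 0.2405]
ft_force: [-0.7, -0.4, -7.6]
grip_width: 0.0105
gripper_force: 112.5
t=70.0 at [ 0.4561 -0.2934  0.2405] turn -0.004 shift cm x 33.99 y 6.28 z 0.05 | q6 -31 grip 1.05 F [-0.7 -0.4 -7.6]
top range [ 0.5005 -0.0817] [0.7045 0.1208] mid [0.6025 0.0196] circ [0.5967 0.0148 0.1108]
scene range [ 0.4994 -0.0987] [0.7064 0.1279] mid [0.6029 0.0146] circ [0.6081 0.0145 0.1144]
```

```bash
python3 -m crank '[0.6,0.5,0.09,0,0, 0.6,1,0.18,0,0, 0.6,1.5,0.28,0,0, 0.6,2,0.37,0,0, 0.6,2.5,0.46,0,0, 0.6,2.5,0.46,0,0, 0.6,2.5,0.46,0,0, 0.6,2.5,0.46,0,0]' | grep -E 'pos|ft_'
python3 -m crank '[0.6,2.5,0.46,0,0, 0.6,2.5,0.46,0,0, 0.6,2.5,0.46,0,0, 0.6,2.5,0.46,0,0, 0.6,2.5,0.46,0,0, 0.6,2,0.37,0,0, 0.6,1.5,0.28,0,0, 0.6,1.2,0.22,0,0]' | grep -E 'pos|ft_'
python3 -m crank '[0.6,0.9,0.17,0,0, 0.6,0.6,0.11,0,0, 0.6,0.3,0.06,0,0, 0.6,0,0,0.3,0, 0.6,0,0,0.3,0, 0.6,0,0,0.3,0, 0.6,0,0,0,0, 0.6,0,0,0,0]' | grep -E 'pos|ft_'
python3 -c "
from h import *
goal(.602,.020,.230,-14.5)
print(env.observe()['tool_rot'])"
```

```text
position: [0.5213, -0.1532, 0.2393]
ft_force: [0.0, 0.2, -6.9]
position: [0.5955, 0.0053, 0.2391]
ft_force: [-0.2, -0.2, -7.2]
position: [0.603, 0.019, 0.2306]
ft_force: [-1.0, -0.5, -7.2]
t=72.1 at [0.603  0.019  0.2306] turn -0.005 shift cm x 0.07 y -0.12 z 0.06 | q6 5 grip 1.07 F [-1.  -0.5 -7.2]
[[ 2.54874708e-01  9.66973891e-01 -6.13397708e-04]
 [ 9.66974078e-01 -2.54874739e-01  2.90362150e-05]
 [-1.28262319e-04 -6.00540279e-04 -9.99999811e-01]]
```

```bash
cat >> h.py <<'E'
def weigh(n=8):
    f=[]
    for i in range(n): pic('scene'); f.append(env.observe()['ft_force'])
    f=np.array(f);print('weight',np.round(f.mean(0),2),'+-',np.round(f.std(0)/np.sqrt(n),2))
E
python3 -c "
from h import *
weigh()"
for i in 1 2; do python3 -m crank '[0.6,1.2,0,0,0, 0.6,-1.2,0,0,0, 0.6,-1.2,0,0,0, 0.6,1.2,0,0,0, 0.6,1.2,0,0,0, 0.6,-1.2,0,0,0, 0.6,-1.2,0,0,0, 0.6,1.2,0,0,0]' | grep -E 'pos|ft_'; done
python3 -c "
from h import *
weigh();goal(.602,.020,.230,-14.5)"
```

```text
weight [-0.11 -0.04 -7.08] +- [0.1  0.22 0.16]
position: [0.6028, 0.0163, 0.2309]
ft_force: [0.3, -0.2, -6.8]
position: [0.6028, 0.0162, 0.2309]
ft_force: [0.5, -1.1, -6.1]
weight [-0.02  0.54 -6.74] +- [0.2  0.42 0.17]
t=74.2 at [0.6031 0.0192 0.2308] turn -0.004 shift cm x 0.05 y -0.13 z 0.08 | q6 5 grip 1.02 F [-0.2 -0.3 -6.6]
```

```bash
for i in 1 2; do python3 -m crank '[0.6,1.7,0,0,0, 0.6,-1.7,0,0,0, 0.6,-1.7,0,0,0, 0.6,1.7,0,0,0, 0.6,1.7,0,0,0, 0.6,-1.7,0,0,0, 0.6,-1.7,0,0,0, 0.6,1.7,0,0,0]' | grep -E 'pos|ft_'; python3 -m crank '[0.6,0,1.5,0,0, 0.6,0,-1.5,0,0, 0.6,0,-1.5,0,0, 0.6,0,1.5,0,0, 0.6,0,1.5,0,0, 0.6,0,-1.5,0,0, 0.6,0,-1.5,0,0, 0.6,0,1.5,0,0]' | grep -E 'pos|ft_'; done
python3 - <<'E'
from h import *
weigh();goal(.602,.020,.230,-14.5)
s=pic('scene');save(s,'pics/q1.png',(260,90,400,195),5)
print([(n,[(np.round(u).tolist(),c) for u,c in find(s,n,6,.2)]) for n in('nut0','fuse0')])
E
```

```text
position: [0.6027, 0.0151, 0.2309]
ft_force: [1.1, -3.6, -6.8]
position: [0.5992, 0.0209, 0.2306]
ft_force: [-1.1, 0.8, -6.0]
position: [0.6027, 0.0151, 0.2309]
ft_force: [1.3, -0.8, -6.5]
position: [0.5992, 0.0209, 0.2306]
ft_force: [-0.7, 0.4, -5.1]
weight [ 0.15 -0.02 -6.09] +- [0.24 0.24 0.2 ]
t=77.3 at [0.603  0.0195 0.2309] turn -0.004 shift cm x 0.02 y -0.11 z 0.09 | q6 5 grip 1.03 F [-0.   0.1 -5.4]
[('nut0', []), ('fuse0', [([324.0, 176.0], 0.87), ([335.0, 163.0], 0.75), ([350.0, 168.0], 0.67)])]
```

```bash
python3 -m crank '[0.6,1.7,0,0,0, 0.6,-1.7,0,0,0, 0.6,-1.7,0,0,0, 0.6,1.7,0,0,0, 0.6,1.7,0,0,0, 0.6,-1.7,0,0,0, 0.6,-1.7,0,0,0, 0.6,1.7,0,0,0]' | grep -E 'pos|ft_'; python3 -m crank '[0.6,0,1.5,0,0, 0.6,0,-1.5,0,0, 0.6,0,-1.5,0,0, 0.6,0,1.5,0,0, 0.6,0,1.5,0,0, 0.6,0,-1.5,0,0, 0.6,0,-1.5,0,0, 0.6,0,1.5,0,0]' | grep -E 'pos|ft_'
python3 - <<'E'
from h import *
weigh()
s=pic('scene');a=s['color'][120:190,290:380,::-1]
t=pic('top')
print([(n,[(np.round(u).tolist(),c) for u,c in find(p,n,6,.2)]) for n in('nut0','fuse0') for p in(s,t)])
im=np.hstack([cv2.resize(a,(770,599),interpolation=2)]);cv2.imwrite('pics/q2.png',im)
E
```

```text
position: [0.6027, 0.0153, 0.2308]
ft_force: [-0.7, -1.4, -5.1]
position: [0.5992, 0.0211, 0.2306]
ft_force: [-0.8, -0.4, -5.8]
weight [ 0.33 -0.07 -6.24] +- [0.2  0.23 0.21]
[('nut0', [([333.0, 199.0], 0.49)]), ('nut0', []), ('fuse0', [([324.0, 176.0], 0.78), ([337.0, 163.0], 0.71), ([348.0, 171.0], 0.64)]), ('fuse0', [([322.0, 224.0], 0.7), ([286.0, 210.0], 0.69), ([436.0, 270.0], 0.28)])]
```

View pics/q2.png

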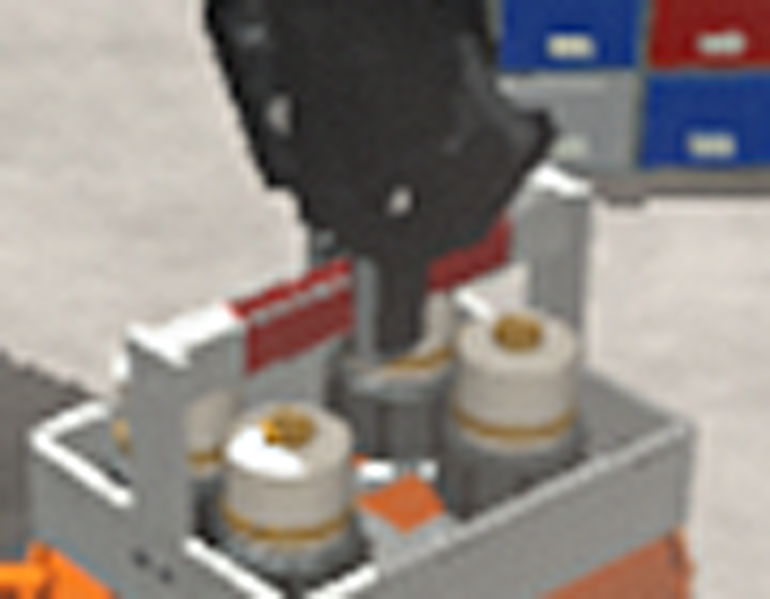

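```bash
python3 -m crank '[0.6,1.4,1.2,0,0, 0.6,-1.4,-1.2,0,0, 0.6,-1.4,-1.2,0,0, 0.6,1.4,1.2,0,0, 0.6,1.4,1.2,0,0, 0.6,-1.4,-1.2,0,0, 0.6,-1.4,-1.2,0,0, 0.6,1.4,1.2,0,0]' | grep -E 'ft_'; python3 -m crank '[0.6,1.4,-1.2,0,0, 0.6,-1.4,1.2,0,0, 0.6,-1.4,1.2,0,0, 0.6,1.4,-1.2,0,0, 0.6,1.4,-1.2,0,0, 0.6,-1.4,1.2,0,0, 0.6,-1.4,1.2,0,0, 0.6,1.4,-1.2,0,0]' | grep -E 'ft_'
python3 -m crank '[0.6,2,0,0,0, 0.6,-2,0,0,0, 0.6,-2,0,0,0, 0.6,2,0,0,0, 0.6,2,0,0,0, 0.6,-2,0,0,0, 0.6,-2,0,0,0, 0.6,2,0,0,0]' | grep -E 'ft_'; python3 -m crank '[0.6,0,1.7,0,0, 0.6,0,-1.7,0,0, 0.6,0,-1.7,0,0, 0.6,0,1.7,0,0, 0.6,0,1.7,0,0, 0.6,0,-1.7,0,0, 0.6,0,-1.7,0,0, 0.6,0,1.7,0,0]' | grep -E 'ft_'
python3 - <<'E'
from h import *
weigh(16)
s=pic('scene')
for n in('nut0','fuse0'): print(n,[(np.round(u).tolist(),c) for u,c in find(s,n,6,.2)])
goal(.4563,-.2932,.0695,-14.5)
E
```

```text
ft_force: [-0.0, -1.6, -6.2]
ft_force: [0.6, -2.5, -4.5]
ft_force: [1.3, -1.9, -6.1]
ft_force: [-0.7, 0.7, -6.2]
weight [ 0.14 -0.13 -6.34] +- [0.17 0.19 0.12]
nut0 []
fuse0 [([327.0, 177.0], 0.91), ([345.0, 169.0], 0.91), ([337.0, 165.0], 0.54)]
t=83.1 at [0.6032 0.0195 0.2308] turn -0.004 shift cm x -33.95 y -6.39 z 16.13 | q6 5 grip 1.02 F [-0.5 -0.4 -6.1]
```

```bash
python3 -m crank '[0.6,-0.5,-0.09,-0.5,0, 0.6,-1,-0.18,-0.5,0, 0.6,-1.5,-0.28,0,0, 0.6,-2,-0.37,0,0, 0.6,-2.5,-0.46,0,0, 0.6,-2.5,-0.46,0,0, 0.6,-2.5,-0.46,0,0, 0.6,-2.5,-0.46,0,0]' | grep -E 'pos|ft_'
python3 -m crank '[0.6,-2.5,-0.46,0,0, 0.6,-2.5,-0.46,0,0, 0.6,-2.5,-0.46,0,0, 0.6,-2.5,-0.46,0,0, 0.6,-2.5,-0.46,0,0, 0.6,-2,-0.37,0,0, 0.6,-1.6,-0.3,0,0, 0.6,-1.3,-0.24,0,0]' | grep -E 'pos|ft_'
python3 -m crank '[0.6,-1,-0.18,0,0, 0.6,-0.7,-0.13,0,0, 0.6,-0.3,-0.06,0,0, 0.6,0,0,1,0, 0.6,0,0,2,0, 0.6,0,0,2.5,0, 0.6,0,0,2.5,0, 0.6,0,0,2,0]' | grep -E 'pos|ft_'
python3 -m crank '[0.6,0,0,2,0, 0.6,0,0,2,0, 0.6,0,0,1,0, 0.6,0,0,0,0, 0.6,0,0,0,0, 0.6,0,0,0,0, 0.6,0,0,0,0, 0.6,0,0,0,0]' | grep -E 'pos|ft_'
python3 -c "
from h import *
goal(.453,-.298,.0695,-14.5)"
```

```text
position: [0.5374, -0.1203, 0.2416]
ft_force: [1.0, 0.1, -6.4]
position: [0.4619, -0.2806, 0.2415]
ft_force: [-0.5, -0.7, -5.7]
position: [0.4544, -0.2962, 0.1393]
ft_force: [1.1, -0.4, -6.6]
position: [0.4548, -0.2974, 0.0918]
ft_force: [0.2, -0.6, -6.4]
t=85.8 at [ 0.4548 -0.2974  0.0918] turn -0.004 shift cm x -0.10 y -0.16 z 2.23 | q6 -31 grip 1.05 F [ 0.2 -0.6 -6.4]
```

```bash
python3 -m crank '[0.6,0,0,0.8,0, 0.6,0,0,0.6,0, 0.6,0,0,0.4,0, 0.6,0,0,0.2,0, 0.6,0,0,0,0, 0.6,0,0,0,0, 0.6,0,0,0,0, 0.6,0,0,0,0]' | grep -E 'pos|ft_'
for i in 1 2; do python3 -m crank '[0.6,0,0,0.15,0, 0.6,0,0,0,0, 0.6,0,0,0,0, 0.6,0,0,0,0, 0.6,0,0,0,0, 0.6,0,0,0,0, 0.6,0,0,0,0, 0.6,0,0,0,0]' | grep -E 'pos|ft_'; done
```

```text
position: [0.4545, -0.2972, 0.0711]
ft_force: [0.3, 1.0, -6.7]
position: [0.4545, -0.2971, 0.0693]
ft_force: [0.2, 0.1, -5.5]
position: [0.4546, -0.2973, 0.0682]
ft_force: [-2.5, 2.3, 5.5]
```

```bash
python3 -m crank '[2,0,0,0,0, 3,0,0,0,0, 4,0,0,0,0, 4,0,0,0,0, 4,0,0,-2,0, 4,0,0,-4,0, 4,0,0,-4,0, 4,0,0,-4,0]' 40| grep -E 'pos|ft_'
python3 -m crank '[4,0,-3,0,0, 4,0,-3,0,0, 4,0,-2,0,0.11, 4,0,0,0,0.11, 4,0,0,0,0.11, 4,0,0,0,0.11, 4,0,0,0,0.11, 4,0,0,0,0.11]' | grep -E 'pos|ft_'
python3 - <<'E'
from h import *
t=pic('top');s=pic('scene')
for p in(t,s):
  for n in('nut0','fuse0','stopper'): print(n,[(np.round(u).tolist(),c) for u,c in find(p,n,6,.2)])
W=[]
for u,c in find(t,'fuse0',6,.4):
    X=at_z(t,u,.06);a=tip(t,[X[0],X[1],.069]);print(np.round(u),None if a is None else np.round(at_z(t,a,.069),4))
hsv=cv2.cvtColor(t['color'],cv2.COLOR_RGB2HSV).astype(int);H,S,V=[hsv[:,:,i] for i in range(3)]
m=((H<8)|(H>172))&(S>110)&(V>80);yy,xx=np.nonzero(m[245:310,400:490]);R=np.array([at_z(t,(a+400,b+245),.099)[:2] for a,b in zip(xx,yy)])
R=cv2.minAreaRect(np.float32(R));print(R)
# rectified sieve-floor map (z=.007): grid 6.5mm text brightness
c=np.array(R[0]);X=np.array([-.25,-.968]);Y=np.array([.968,-.25])
V=t['color'].min(2)
for y in range(54,-55,-6): print('%4d'%y,' '.join('%3d'%V[tuple(np.round(proj(t,[*(c+x*.001*X+y*.001*Y),.012])).astype(int)[::-1])] for x in range(-75,76,6)))
orange(.152)
goal(.4984,-.0449,.2,122.4)
E
```

```text
position: [0.4542, -0.2968, 0.2094]
ft_force: [0.7, -0.2, -0.3]
position: [0.377, -0.2768, 0.2078]
ft_force: [0.3, 0.3, -0.1]
nut0 []
fuse0 [([451.0, 291.0], 0.89), ([458.0, 269.0], 0.83), ([422.0, 277.0], 0.66), ([425.0, 258.0], 0.55)]
stopper [([388.0, 184.0], 0.95)]
nut0 []
fuse0 [([230.0, 258.0], 0.85), ([283.0, 318.0], 0.51), ([216.0, 250.0], 0.5), ([188.0, 266.0], 0.45)]
stopper [([309.0, 271.0], 0.61)]
[451. 291.] [ 0.4177 -0.3279  0.069 ]
[458. 269.] [ 0.4645 -0.3396  0.069 ]
[422. 277.] [ 0.4373 -0.2514  0.069 ]
[425. 258.] [ 0.4846 -0.2641  0.069 ]
((0.4544793963432312, -0.29644152522087097), (0.10051696747541428, 0.004969034809619188), 75.32658386230469)
  54 117 115  89  81  89  93 118 130 116 113 128 122 156 140 114 129 126 116 141 148 117 124 124 111 129  92
  48 103  54  30  23  33  86 100  41  43  45  42  93 153 131  41  35  43  53 106 133  73  38  44  45  90 100
  42 106  63  20  23  26  45  66  79 106  89  85  91 145 102  36  33  23  28  63  59  52  86 131 107 114  87
  36  83  40  21  19  43  53  82 108 114 109 113 126 154 127  30  28  24  25  50  52 100 146 154 15
[... 1243 characters left out ...]
15  99  96 103 115 111  71  23  21  27  38  53  61  97 114  88  93 146 152
 -42 119  73  30  30  40  54  75 102 116 115 108 103 106  78  23  21  21  37  51  54  82 107 115 145 152 118
 -48 106  52  44  32  35  54  58  70  74  90  61  70 105  67  33  21  28  43  55  64  77  76  96  91 105  82
 -54 127  99  96  93  78  97 100  84  89  90  77  93 106  95  88  89  75  88 112 110  94  93  78  91  99  93
top range [ 0.5005 -0.0817] [0.7045 0.1208] mid [0.6025 0.0196] circ [0.596  0.0158 0.1107]
scene range [ 0.4994 -0.0987] [0.7065 0.1279] mid [0.603  0.0146] circ [0.6081 0.0145 0.1144]
t=89.7 at [ 0.3771 -0.2768  0.2078] turn 0.089 shift cm x 22.67 y -13.08 z 0.78 | q6 2 grip 3.95 F [0.7 0.1 0.1]
```

```bash
python3 -m crank '[4,0,0,0,0.089, 4,3.19,-1.85,0,0, 4,3.19,-1.85,0,0, 4,3.19,-1.85,0,0, 4,3.19,-1.85,0,0, 4,3.19,-1.85,0,0, 4,3.19,-1.85,0,0, 4,3.19,-1.85,0,0]' | grep -E 'pos|ft_'
python3 -m crank '[4,0,0,0,0, 4,0,0,0,0, 4,0,0,2,0, 4,0,0,2,0, 4,0,0,0,0, 4,0,0,0,0, 4,0,0,0,0, 4,0,0,0,0]' | grep -E 'pos|ft_'
python3 - <<'E'
from h import *
goal(.496,-.0475,.1185,122.4)
s=pic('scene')
hsv=cv2.cvtColor(s['color'],cv2.COLOR_RGB2HSV).astype(int);m=((hsv[:,:,0]>2)&(hsv[:,:,0]<16)&(hsv[:,:,1]>140))
# fin outer edge: check points along fin top
for r in(.11,.122,.134,.142,.15): 
    q=np.array([.602,.0165])+r*np.array([np.cos(np.radians(212.4)),np.sin(np.radians(212.4))]);u=np.round(proj(s,[*q,.14])).astype(int);print(r,q,u,m[u[1]-1:u[1]+2,u[0]-3:u[0]+4].astype(int).tolist())
E
```

```text
position: [0.4969, -0.0461, 0.2079]
ft_force: [0.8, -0.6, 0.4]
position: [0.4968, -0.0485, 0.169]
ft_force: [-0.7, 0.0, -1.0]
t=91.0 at [ 0.4968 -0.0485  0.169 ] turn -0.001 shift cm x -0.01 y -0.13 z 5.05 | q6 38 grip 3.97 F [-0.7  0.  -1. ]
0.11 [ 0.50912393 -0.04244095] [291 189] [[1, 1, 1, 1, 1, 1, 1], [1, 1, 1, 1, 1, 1, 1], [1, 1, 1, 1, 1, 1, 1]]
0.122 [ 0.49899199 -0.04887087] [287 188] [[1, 1, 1, 1, 1, 1, 1], [1, 1, 1, 1, 1, 1, 1], [1, 1, 1, 1, 1, 1, 1]]
0.134 [ 0.48886006 -0.05530079] [282 188] [[0, 0, 1, 1, 1, 1, 1], [0, 0, 1, 1, 1, 1, 1], [0, 0, 0, 1, 1, 1, 1]]
0.142 [ 0.48210543 -0.0595874 ] [279 188] [[0, 0, 0, 0, 0, 1, 1], [0, 0, 0, 0, 0, 1, 1], [0, 0, 0, 0, 0, 0, 1]]
0.15 [ 0.47535081 -0.06387402] [276 188] [[0, 0, 0, 0, 0, 0, 0], [0, 0, 0, 0, 0, 0, 0], [0, 0, 0, 0, 0, 0, 0]]
```

```bash
python3 -m crank '[4,0,-0.05,2,0, 4,0,0,2,0, 4,0,0,1,0, 4,0,0,0,0, 4,0,0,0,0, 2.5,0,0,0,0, 0.5,0,0,0,0, 0.5,0,0,0,0]' 100 | grep -vE 'tool'
python3 -m crank '[0.5,0,0,0,0, 0.5,0,0,0,0, 0.5,0,0,0,0, 0.5,0,0,0,0, 0.5,0,0,0,0, 0.5,0,0,-0.5,0, 0.5,0,0,-0.5,0, 0.5,0,0,-1,0]' | grep -vE 'tool'
python3 -m crank '[0.5,0,0,-1,0, 0.5,0,0,-2,0, 0.5,0,0,-2,0, 0.5,0,0,-2,0, 0.5,0,0,-1,0, 0.5,0,0,0,0, 0.5,0,0,0,0, 0.5,0,0,0,0]' | grep -vE 'tool'
python3 - <<'E'
from h import *
goal(.4092,.2308,.195,122.4)
s=pic('scene')
for n in('jar','nut0','stopper','jar_mouth'): print(n,[(np.round(u).tolist(),c) for u,c in find(s,n,6,.2)])
E
```

```text
time_s: 91.72
position: [0.4967, -0.0477, 0.1188]
ft_force: [0.6, -0.9, 2.3]
grip_width: 0.0084
gripper_force: 97.5
time_s: 92.38
position: [0.4949, -0.047, 0.1371]
ft_force: [0.0, -0.0, -1.5]
grip_width: 0.0081
gripper_force: 97.5
time_s: 93.05
position: [0.4954, -0.0472, 0.2167]
ft_force: [-0.1, 1.0, -1.2]
grip_width: 0.0086
gripper_force: 97.6
t=93.0 at [ 0.4954 -0.0472  0.2167] turn -0.000 shift cm x 7.62 y -28.09 z 2.17 | q6 39 grip 0.86 F [-0.1  1.  -1.2]
jar [([331.0, 219.0], 0.66)]
nut0 [([230.0, 260.0], 0.75)]
stopper [([310.0, 272.0], 0.79)]
jar_mouth [([329.0, 219.0], 0.7)]
```

```bash
python3 -m crank '[0.5,0.3,-1.2,0,0, 0.5,0.6,-2.4,0,0, 0.5,0.7,-2.8,0,0, 0.5,0.8,-3,0,0, 0.5,0.8,-3,0,0, 0.5,0.8,-3,0,0, 0.5,0.8,-3,0,0, 0.5,0.8,-2.8,0,0]' | grep -E 'pos|ft_'
python3 -m crank '[0.5,0.7,-2.4,0,0, 0.5,0.6,-2,0,0, 0.5,0.5,-1.5,0,0, 0.5,0.2,-1,0,0, 0.5,0,0,3,0, 0.5,0,0,3,0, 0.5,0,0,3,0, 0.5,0,0,2,0]' | grep -E 'pos|ft_'
python3 -c "
from h import *
goal(.4092,.2308,.0655,122.4)
s=pic('scene')
print([np.round(proj(s,X),1).tolist() for X in([.4846,-.2641,.069],[.4846,-.2641,.045],[.4373,-.2514,.069])])
t=pic('top')
for n in('nut0','fuse0'):
  for p in(t,s):print(n,[(np.round(u).tolist(),c) for u,c in find(p,n,6,.2)])"
```

```text
position: [0.4285, 0.1636, 0.2178]
ft_force: [1.4, 0.0, -2.2]
position: [0.4085, 0.2304, 0.1056]
ft_force: [0.2, -0.3, -1.6]
t=94.6 at [0.4085 0.2304 0.1056] turn -0.001 shift cm x 0.08 y 0.00 z 4.01 | q6 73 grip 0.84 F [ 0.2 -0.3 -1.6]
[[228.1, 249.7], [229.5, 256.6], [219.0, 239.4]]
nut0 [([300.0, 208.0], 0.62), ([179.0, 243.0], 0.54), ([436.0, 271.0], 0.48)]
nut0 [([212.0, 264.0], 0.48)]
fuse0 [([421.0, 278.0], 0.77), ([426.0, 259.0], 0.7), ([455.0, 266.0], 0.69), ([451.0, 290.0], 0.55)]
fuse0 [([203.0, 272.0], 0.76), ([218.0, 252.0], 0.59), ([231.0, 261.0], 0.56), ([212.0, 264.0], 0.49)]
```

```bash
python3 -m crank '[0.5,0.05,0,1,0, 0.5,0,0,1,0, 0.5,0,0,1,0, 0.5,0,0,0.6,0, 0.5,0,0,0,0, 0.5,0,0,0,0, 0.5,0,0,0,0, 0.5,0,0,0,0]' | grep -E 'pos|ft_'
python3 - <<'E'
from h import *
goal(.4092,.2308,.0655,122.4)
s=pic('scene');t=pic('top')
X=np.array([-.253,-.9675]);Y=np.array([.9675,-.253])
c=np.array([.4539,-.2995])  # scene-frame centre
for u in((212,264),(230,260)):
    w=at_z(s,u,.017)[:2]-c;print(u,'sieve mm at nut height',np.round([w@X*1e3,w@Y*1e3],1))
w=at_z(t,(436,271),.017)[:2]-np.array([.4545,-.2964]);print('top',np.round([w@X*1e3,w@Y*1e3],1))
print('fuses px',[np.round(proj(s,[x,y-.003,.069]),0).tolist() for x,y in((.4177,-.3279),(.4645,-.3396),(.4373,-.2514),(.4846,-.2641))])
V=s['color'].max(2)
print(V[252:276,198:240:1])if 0 else None
for y in range(250,278): print(y,' '.join('%3d'%v for v in V[y,198:240]))
E
```

```text
position: [0.4107, 0.231, 0.0725]
ft_force: [0.9, 0.1, -2.0]
t=95.6 at [0.4107 0.231  0.0725] turn -0.001 shift cm x -0.14 y -0.07 z 0.70 | q6 73 grip 0.88 F [ 0.9  0.1 -2. ]
(212, 264) sieve mm at nut height [ -4.9 -12.1]
(230, 260) sieve mm at nut height [-47.5   4.7]
top [0.7 2.5]
fuses px [[189.0, 254.0], [198.0, 265.0], [218.0, 240.0], [227.0, 250.0]]
250 141  96  96  97 102 101 100 102  99  99 104 104 114 123 138 140 142 159 163 163 165 162 156 163 173 216 240 241 243 242 242 246 219 231 255 253 255 240 110 108 118 121
251 100 102 102 105 104 102 102 105 108 107 114 122 133 132 129 111 111 138 159 163 150 144 204 252 243 255 249 237 245 246 239 213 152 222 255 253 255 238 165 149 113 114
252 102 104 102 103 100 105 103 112 121 122 131 129 123 108 118 137 113 122 140 142 129 117 233 255 255 255 245 191 194 197 160 118 179 255 255 255 249 199 229 225 123 114
253 103 102 100 103 105 115 119 122 131 125 122 120 125  90  78 135 147 118 121 135 141 147 233 255 254 254 254 223 190 198 213 241 255 255 255 255 219 133 243 255 204 119
254 102 102 104 111 119 121 132 123 119 119 125 135 1
[... 3374 characters left out ...]
 121 121 123
274 161 158 157 152 149 143 138 123 100  88  79  65  40  19   3  28 110 153 144 198 241 238 232 208 210 238 251 249 198 140 106 106 120 123 123 125 120 121 123 122 125 127
275 163 161 160 151 151 138 122 109  92  82  79  60  28  35  90 124 137 205 240 251 255 253 245 238 247 248 202 144 109 110 121 122 125 123 123 119 120 123 124 124 121 123
276 164 162 160 150 144 128 110 112 103  76  70  52  15  91 159 160 206 245 238 242 251 254 255 247 205 149 112 110 119 120 120 122 120 121 123 121 125 124 123 124 125 128
277 153 149 140 130 121 117 127 126  90  72  65  43  19  98 158 173 203 194 217 248 254 247 214 156 114 112 117 121 122 124 122 121 122 121 124 122 123 120 125 127 135 119
```

```bash
python3 -m crank '[0.5,0,0,0.3,0, 0.5,0,0,0.2,0, 0.5,0,0,0,0, 0.5,0,0,0,0, 0.5,0,0,0,0, 0.5,0,0,0,0, 0.5,0,0,0,0, 0.5,0,0,0,0]' | grep -E 'pos|ft_'
for i in 1 2; do python3 -m crank '[0.5,0,0,0.12,0, 0.5,0,0,0,0, 0.5,0,0,0,0, 0.5,0,0,0,0, 0.5,0,0,0,0, 0.5,0,0,0,0, 0.5,0,0,0,0, 0.5,0,0,0,0]' | grep -E 'pos|ft_'; done
```

```text
position: [0.4103, 0.2309, 0.0669]
ft_force: [0.3, -0.4, -1.6]
position: [0.4104, 0.2309, 0.0656]
ft_force: [0.5, -0.4, 0.4]
position: [0.4104, 0.2308, 0.0649]
ft_force: [-2.4, -1.4, 7.2]
```

```bash
python3 -m crank '[0.5,0,0,-0.1,0, 2,0,0,0,0, 3,0,0,0,0, 4,0,0,0,0, 4,0,0,0,0, 4,0,0,-2,0, 4,0,0,-4,0, 4,0,0,-4,0]' 40| grep -E 'pos|ft_'
python3 - <<'E'
from h import *
orange(.098)
t=pic('top');hsv=cv2.cvtColor(t['color'],cv2.COLOR_RGB2HSV).astype(int)
u=find(t,'stopper',1)[0][0].round().astype(int);print(u)
x,y=u;m=np.zeros(hsv.shape[:2],np.uint8);m[y-28:y+28,x-28:x+28]=((abs(hsv[:,:,0]-12)<8)&(hsv[:,:,1]>80))[y-28:y+28,x-28:x+28]
m=cv2.morphologyEx(m,3,np.ones((5,5)));e=cv2.fitEllipse(max(cv2.findContours(m,0,2)[0],key=cv2.contourArea));print(e,at_z(t,e[0],.03))
X=at_z(t,e[0],.03);goal(X[0],X[1],.16)
for n in('jar','jar_mouth'):print(n,[(np.round(at_z(t,u,.05),3).tolist(),c) for u,c in find(t,n,2)])
E
```

```text
position: [0.4095, 0.2306, 0.1659]
ft_force: [0.8, 1.2, 0.1]
top range [0.4243 0.1967] [0.6212 0.4023] mid [0.5228 0.2995] circ [0.518  0.2987 0.1044]
scene range [0.4148 0.1837] [0.6246 0.4059] mid [0.5197 0.2948] circ [0.5182 0.2946 0.1135]
[389 182]
((387.1514892578125, 184.09182739257812), (33.79662322998047, 34.95030212402344), 108.21356201171875) [ 0.67182384 -0.17389763  0.03      ]
t=98.6 at [0.4104 0.2309 0.1659] turn -0.000 shift cm x 0.41 y 48.18 z 0.59 | q6 73 grip 4.00 F [ 0.5  0.  -0.2]
jar [([0.515, 0.308, 0.05], 0.74), ([0.611, 0.018, 0.05], 0.6)]
jar_mouth [([0.599, 0.016, 0.05], 0.64)]
```

```bash
python3 -m crank '[6,0,2,0,0, 6,0,4,0,0, 6,0,4,0,0, 6,0,4,0,0, 6,0,4,0,0, 6,0,4,0,0, 6,0,4,0,0, 6,0,4,0,0]' | grep -E 'pos|ft_'
python3 -m crank '[6,0,4,0,0, 6,0,4,0,0, 6,0,4,0,0, 6,0,4,0,0, 6,0,2,0,0, 6,0,0,0,0, 6,0,0,0,0, 6,0,0,0,0]' | grep -E 'pos|ft_'
python3 - <<'E'
from h import *
goal(.6718,-.1739,.036)
s=pic('scene');u=find(s,'stopper',2,.3);print([(np.round(at_z(s,a,.035),3),c) for a,c in u], np.round(proj(s,[.6718,-.177,.035])),[np.round(a) for a,c in u])
E
```

```text
position: [0.5711, -0.0244, 0.1636]
ft_force: [0.3, 0.3, 0.7]
position: [0.6666, -0.1737, 0.164]
ft_force: [-0.4, 0.7, 0.4]
t=100.0 at [ 0.6666 -0.1737  0.164 ] turn -0.000 shift cm x 0.43 y 0.29 z 12.80 | q6 33 grip 6.01 F [-0.4  0.7  0.4]
[(array([ 0.677, -0.178,  0.035]), 0.68), (array([ 0.415, -0.339,  0.035]), 0.31)] [310. 271.] [array([311., 272.]), array([188., 265.])]
```

```bash
python3 -m crank '[6,0.4,0.25,3,0, 6,0,0,3,0, 6,0,0,3,0, 6,0,0,2.4,0, 6,0,0,0.9,0, 6,0,0,0,0, 6,0,0,0,0, 3,0,0,0,0]' 50 | grep -vE 'tool'
python3 -m crank '[3,0,0,0,0, 3,0,0,0,0, 3,0,0,0,0, 3,0,0,0,0, 3,0,0,0,0, 3,0,0,0,0, 3,0,0,0,0, 3,0,0,0,0]' | grep -vE 'tool'
python3 -m crank '[3,0,0,-1,0, 3,0,0,-3,0, 3,0,0,-4,0, 3,0,0,-3,0, 3,0,0,-2,0, 3,0,0,0,0, 3,0,0,0,0, 3,0,0,0,0]' | grep -vE 'tool'
python3 - <<'E'
from h import *
t=pic('top')
goal(.602,.020,.17)
s=pic('scene');gs=cv2.GaussianBlur(cv2.cvtColor(s['color'],cv2.COLOR_RGB2GRAY).astype(np.float32),(0,0),.8);
for n in('jar','jar_mouth','nut0'):
  for p in(t,s):print(n,[(np.round(u).tolist(),np.round(at_z(p,u,.045),3).tolist(),c) for u,c in find(p,n,3)])
E
```

```text
time_s: 100.77
position: [0.6729, -0.1747, 0.0446]
ft_force: [0.3, -0.3, 0.2]
grip_width: 0.0493
gripper_force: 0.0
time_s: 101.43
position: [0.6728, -0.1749, 0.0446]
ft_force: [-0.3, -0.5, 7.9]
grip_width: 0.0328
gripper_force: 49.3
time_s: 102.1
position: [0.6714, -0.1744, 0.1714]
ft_force: [-0.9, 0.6, -1.1]
grip_width: 0.0323
gripper_force: 50.0
t=102.2 at [ 0.6713 -0.1743  0.1709] turn -0.000 shift cm x 4.55 y -20.13 z 0.09 | q6 33 grip 3.23 F [ 0.6 -0.1 -0.8]
jar [([313.0, 207.0], [0.607, 0.012, 0.045], 0.95), ([187.0, 244.0], [0.511, 0.315, 0.045], 0.45)]
jar [([338.0, 214.0], [0.612, 0.04, 0.045], 0.73)]
jar_mouth [([315.0, 211.0], [0.597, 0.007, 0.045], 0.96)]
jar_mouth [([335.0, 218.0], [0.616, 0.02, 0.045], 0.81), ([356.0, 155.0], [0.473, 0.371, 0.045], 0.42)]
nut0 []
nut0 [([215.0, 265.0], [0.475, -0.305, 0.045], 0.65)]
```

```bash
python3 - <<'E'
from h import *
t=pic('top');hsv=cv2.cvtColor(t['color'],cv2.COLOR_RGB2HSV).astype(int)
b=cv2.imread('pics/top0.png');h0=cv2.cvtColor(b,cv2.COLOR_BGR2HSV).astype(int)
for nm,h in(('now',hsv),('start',h0)):
    m=np.zeros(h.shape[:2],np.uint8);m[175:245,275:350]=((abs(h[:,:,0]-72)<16)&(h[:,:,1]>30))[175:245,275:350]
    m=cv2.morphologyEx(m,3,np.ones((15,15)));c=max(cv2.findContours(m,0,2)[0],key=cv2.contourArea);e=cv2.fitEllipse(cv2.convexHull(c));print(nm,np.round(e[0],2),np.round(e[1],1))
g0=cv2.cvtColor(b,cv2.COLOR_BGR2GRAY).astype(np.float32)[160:260,260:365];g1=cv2.cvtColor(t['color'],cv2.COLOR_RGB2GRAY).astype(np.float32)
r=cv2.matchTemplate(g1,g0[15:85,15:90],cv2.TM_CCOEFF_NORMED);print('template',cv2.minMaxLoc(r)[1],cv2.minMaxLoc(r)[3],'was (275,175)')
s=pic('scene');s0=cv2.cvtColor(cv2.imread('pics/scene0.png'),cv2.COLOR_BGR2GRAY)[193:225,306:356];r=cv2.matchTemplate(cv2.cvtColor(s['color'],cv2.COLOR_RGB2GRAY)[150:280,260:420],s0,cv2.TM_CCOEFF_NORMED);q=cv2.minMaxLoc(r);print('scene tmpl',q[1],q[3][0]+260,q[3][1]+150,'was (306,193)')
E
```

```text
now [310.45 210.33] [39.4 39.8]
start [310.5  210.26] [39.5 39.9]
template 0.4583602249622345 (28, 327) was (275,175)
scene tmpl 0.3775472939014435 325 170 was (306,193)
```

```bash
python3 -m crank '[3,0.5,-2,0,0, 3,0.8,-3.5,0,0, 3,0.8,-3.5,0,0, 3,0.8,-3.5,0,0, 3,0.8,-3.5,0,0, 3,0.6,-2.5,0,0, 3,0.3,-1.5,0,0, 3,0,0,0,0]' | grep -E 'pos|ft_'
python3 -m crank '[3,0,0,1,0, 3,0,0,1,0, 3,0,0,0.5,0, 3,0,0,0,0, 3,0,0,0,0, 3,0,0,0,0, 3,0,0,0,0, 3,0,0,0,0]' | grep -E 'pos|ft_'
python3 - <<'E'
from h import *
goal(.603,.019,.111)
s=pic('scene');hsv=cv2.cvtColor(s['color'],cv2.COLOR_RGB2HSV).astype(int)
o=env.observe()['position'];z=o[2]-.0446+.028
u=np.round(proj(s,[*o[:2],z])).astype(int);m=((hsv[:,:,0]>5)&(hsv[:,:,0]<20)&(hsv[:,:,1]>90)).astype(np.uint8);m[:u[1]-30]=0;m[u[1]+30:]=0;m[:,:u[0]-45]=0;m[:,u[0]+45:]=0
yy,xx=np.nonzero(m);print(u,len(xx),'cols',xx.min(),xx.max(),(xx.min()+xx.max())/2,'rows',yy.min(),yy.max())
E
```

```text
position: [0.6029, 0.0216, 0.1729]
ft_force: [0.2, 0.7, -1.0]
position: [0.604, 0.0188, 0.1477]
ft_force: [-0.0, -0.9, -0.5]
t=103.9 at [0.604  0.0188 0.1477] turn -0.000 shift cm x -0.07 y -0.07 z 3.67 | q6 48 grip 3.21 F [-0.  -0.9 -0.5]
[332 192] 1042 cols 315 376 345.5 rows 162 205
```

```bash
python3 -m crank '[3,-0.1,0,0.6,0, 3,0,0,0.6,0, 3,0,0,0.6,0, 3,0,0,0,0, 3,0,0,0,0, 3,0,0,0,0, 3,0,0,0,0, 3,0,0,0,0]' | grep -E 'pos|ft_'
for i in 1 2; do python3 -m crank '[3,0,0,0.4,0, 3,0,0,0.4,0, 3,0,0,0,0, 3,0,0,0,0, 3,0,0,0,0, 3,0,0,0,0, 3,0,0,0,0, 3,0,0,0,0]' | grep -E 'pos|ft_'; done
```

```text
position: [0.6031, 0.0184, 0.1297]
ft_force: [-0.4, -0.1, -0.4]
position: [0.603, 0.0185, 0.1215]
ft_force: [0.1, 0.4, -0.7]
position: [0.6029, 0.0184, 0.1135]
ft_force: [-0.1, 0.1, -0.1]
```

```bash
for i in 1 2 3; do python3 -m crank '[3,0,0,0.2,0, 3,0,0,0,0, 3,0,0,0,0, 3,0,0,0,0, 3,0,0,0,0, 3,0,0,0,0, 3,0,0,0,0, 3,0,0,0,0]' | grep -E 'pos|ft_'; done
```

```text
position: [0.6029, 0.0185, 0.1115]
ft_force: [0.0, 0.1, -0.8]
position: [0.6032, 0.0184, 0.1104]
ft_force: [-2.4, -0.7, 7.7]
position: [0.6033, 0.0183, 0.1103]
ft_force: [-5.8, -0.5, 19.8]
```

```bash
python3 -m crank '[3,0,0,-0.35,0, 3,0,0,0,0, 4,0,0,0,0, 5,0,0,0,0, 6,0,0,0,0, 6,0,0,-3,0, 6,0,0,-4,0, 6,0,0,-4,0]' 30| grep -E 'pos|ft_'
python3 -m crank '[6,-3,0,0,0, 6,-4,0,0,0, 6,-4,0,0,0, 6,-4,0,0,0, 6,-4,0,0,0, 6,0,0,0,0, 6,0,0,0,0, 6,0,0,0,0]' | grep -E 'pos|ft_'
python3 - <<'E'
from h import *
t=pic('top');s=pic('scene')
orange(.098)
for n in('stopper','jar','nut0','fuse0','funnel','carton','torch','tester','sieve'):
  print(n,[[(np.round(u).tolist(),c) for u,c in find(p,n,5)] for p in(t,s)])
u=find(t,'stopper',1)[0][0];v=find(s,'stopper',1)[0][0];print(tri(t,u,s,v))
for z in(.094,.098,.104):
  h=cv2.cvtColor(t['color'],cv2.COLOR_RGB2HSV).astype(int);m=np.zeros(h.shape[:2],np.uint8);m[170:245,275:350]=((abs(h[:,:,0]-12)<8)&(h[:,:,1]>80))[170:245,275:350]
  m=cv2.morphologyEx(m,3,np.ones((5,5)));e=cv2.fitEllipse(max(cv2.findContours(m,0,2)[0],key=cv2.contourArea))
print(e,at_z(t,e[0],.098))
E
```

```text
position: [0.6024, 0.0185, 0.2214]
ft_force: [0.1, -0.1, 0.3]
position: [0.4429, -0.0833, 0.2211]
ft_force: [0.9, -0.2, -0.2]
top range [0.416  0.1967] [0.6212 0.4023] mid [0.5186 0.2995] circ [0.5097 0.2943 0.113 ]
scene range [0.4148 0.1837] [0.6246 0.4059] mid [0.5197 0.2948] circ [0.5262 0.2967 0.1142]
stopper [[([310.0, 204.0], 0.91)], [([331.0, 202.0], 0.87), ([401.0, 251.0], 0.53)]]
jar [[([316.0, 225.0], 0.61), ([457.0, 163.0], 0.41)], [([332.0, 225.0], 0.71), ([200.0, 273.0], 0.57)]]
nut0 [[], [([214.0, 290.0], 0.36), ([212.0, 267.0], 0.31)]]
fuse0 [[([457.0, 267.0], 0.81), ([454.0, 289.0], 0.67), ([426.0, 258.0], 0.66), ([423.0, 275.0], 0.61)], [([230.0, 259.0], 0.9), ([202.0, 273.0], 0.84), ([187.0, 265.0], 0.59), ([218.0, 251.0], 0.42)]]
funnel [[([186.0, 242.0], 0.85)], [([360.0, 159.0], 0.68)]]
carton [[([457.0, 162.0], 0.84)], [([285.0, 319.0], 0.56)]]
torch [[([308.0, 225.0], 0.59), ([308.0, 128.0], 0.57)], [([398.0, 250.0], 0.61)]]
tester [[([218.0, 141.0], 0.9)], [([421.0, 200.0], 0.65)]]
sieve [[([443.0, 268.0], 0.92)], [([215.0, 264.0], 0.88)]]
(array([0.6054539 , 0.01821715, 0.099371  ]), np.float64(0.005696329406633055))
((310.18621826171875, 206.62705993652344), (37.09898376464844, 37.486610412597656), 82.73223114013672) [0.60224955 0.01871447 0.098     ]
```

```bash
python3 - <<'E'
from h import *
t=pic('top');s=pic('scene')
w=at_z(s,(214,290),.008);print(w)
V=s['color'].max(2);print(V[282:299:2,202:228:2])
u=np.round(proj(t,w)).astype(int);print(u);print(t['color'].max(2)[u[1]-8:u[1]+9:2,u[0]-10:u[0]+11:2])
E
```

```text
[ 0.50637898 -0.34226924  0.008     ]
[[ 59  44  50 253 253 137 106 122 124 123 126 124 124]
 [ 78 253 255 149 109 121 120 121 123 125 123 128 123]
 [255 155 111 121 124 122 125 124 121 125 134  84  31]
 [103 123 121 120 122 123 119 125 134  95  26  15  33]
 [124 119 120 122 118 122 132 102  23  12  25  39  33]
 [122 122 118 121 127 120  69  10  26  35  38  36  34]
 [120 120 125 121  65   7  19  32  35  34  33  35  34]
 [124 118  77   8  19  38  36  39  35  34  36  34  32]
 [ 93  28  11  35  38  32  34  36  35  35  35  35  39]]
[452 251]
[[ 32  32  33  30  32  30  33  30  30  33  32]
 [ 61  44  36  34  32  31  29  32  31  29  30]
 [130 113  98  72  51  37  36  31  30  29  32]
 [121 119 134 133 124 104  89  60  45  37  32]
 [133 137 129 121 117 127 133 128 115  98  74]
 [ 73  87 108 129 135 135 125 115 119 132 131]
 [ 39  35  39  52  82 136 156 139 131 127 119]
 [ 31  30  32  29  46 106 137  97  84 104 127]
 [ 30  29  24  21  42  72  76  56  39  41  51]]
```

That detection is only the sieve's side wall, with no nut on the mat, so I am handing in.

```bash
python3 -c "
from rig import env
print(env.close_job())"
```

```text
the job is handed in; nothing more can be done
None
```

The job is handed in: all four fuses are in the sieve, set down on the mat; the nuts are in the jar by weight and camera checks, though I had no unobstructed view of every spot in the sieve or of the nuts in the jar; the funnel stands on the bench and the stopper is pushed fully home.

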